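# Slide the loaded tray up onto the raised panel

## Task

Take the bamboo tray by its upright handle and slide it, with the steel cup standing on it, off the cork mat, up over the step and along the raised grey panel until it presses gently but firmly against the sprung rubber buffer, and leave it lying there flat and square, still resting against the buffer. Slide it rather than carry it: raise the nose just enough to clear the step, keep the tail down on the mat until the nose is on the panel, and then keep the nose low over the panel. Do not let the tray catch on the step, ram the buffer, tip the cup or disturb the other things.

Things in the scene. Friction and masses are not known exactly. Their poses are not given: they have to be found in the camera images.
- mat: Flat cork mat, 3 mm thick, fixed to the cube top. Origin on its top surface, at the foot of the step, midway across; x is the sliding direction (horizontal, from the mat towards the panel), y across, z up. The mat reaches from x -295 mm to the step at x 0 and 160 mm either side.
- panel: Raised grey melamine panel, fixed. Origin on its top surface in the middle of the step's upper edge; x is the sliding direction, away from the step over the panel, z up. It runs 340 mm along x and 120 mm either side; same yaw as the mat. Its top stands 8 to 15 mm above the mat (it differs each time: the origin's z is the top's height). The step is upright, with a 1 mm edge radius.
- buffer: Black housing of the sprung buffer, 40 x 130 x 34 mm, fixed on the panel 310 mm from the step; origin at the centre of its underside, x in the sliding direction. Its rubber pad, towards the step, is sprung: about 3 N for each mm it is pushed in, to a hard stop at 6 mm. A firm, gentle press is 4 to 9 N; over 12 N is ramming.
- buffer_face (a point): Middle of the housing's upright face towards the step. Two chrome rods come out of it and carry the upright rubber pad, 120 mm wide, 3 to 25 mm above the panel. How far they are drawn out differs each time and is not measured: the pad's front, which the tray's nose meets, stands anywhere from 10 to 70 mm out from this face towards the step.
- tray: Loose bamboo tray, 190 mm long (x) by 120 mm wide (y), deck 8 mm thick, with an 8 mm high rim along both long sides and the nose; about 0.3 kg. Origin at the centre of its flat underside; x points to the nose, z up. It starts on the mat, nose 15 to 65 mm before the step, within 0.1 rad of the sliding direction. An upright handle plate stands across its tail end.
- tray_nose (a point): Middle of the lower nose edge of the tray (tray x +95 mm, on the underside)
- tray_tail (a point): Middle of the lower tail edge of the tray (tray x -95 mm, on the underside)
- tray_handle (a point): Grip point in the middle of the tray's upright handle plate (14 mm thick along tray x, 70 mm wide along tray y, standing from the deck to 68 mm above the underside), at tray x -75 mm, 48 mm above the underside. Grip it across its thickness, along tray x.
- cup: Open stainless steel cup, 66 mm across the rim, 72 mm high, about 0.16 kg, standing loose on the deck about 30 mm ahead of the tray's centre (so at least 60 mm clear of the handle). Origin at the centre of its underside, z up.
- coaster: Loose round bamboo coaster, 90 mm across, 8 mm thick, on the mat beside the tray's way; leave it alone. Origin under its centre.
- adapter: Loose yellow adapter for 45 rpm records, 38 mm across, 13 mm high, on the mat on the other side of the tray's way; leave it alone. Origin under its centre.
- puck: Loose dark steel record weight, 76 mm across, 42 mm high; leave it alone. Origin under its centre.
- cleaner: Loose white bottle, 44 mm across, 110 mm high; leave it alone. Origin under its centre.
- jar: Loose glass jar, 60 mm across, 70 mm high; leave it alone. Origin under its centre.
- brush: Loose dark wooden record brush, 90 x 35 x 25 mm; leave it alone. Origin under its centre.

How it is judged:
By the outcome, as a careful person would: the job done as asked, in the order asked, and still so for the second after the job is handed in, with the robot touching nothing.
It also fails if it takes over 51 s, if anything falls off the work surface, if the arm or the gripper's body presses on something with over 40 N, if the wrist force passes 120 N, or if a joint passes its speed limit or range.

## Robot

A 6-joint arm with a two-finger parallel gripper is mounted at the origin on the work surface. World frame = base frame: x ahead of the robot, y to its left, z up, the work surface at z = 0. Lengths are in mm, angles in rad, forces in N, time in s.
With the tool pointing down it reaches from about 375 to 925 mm from the base axis. Payload 5.7 kg.
Tool frame: the origin (TCP) lies midway between the tips of the shut fingers; the grasp point (between the pads) lies pinch_z behind it (pinch_z is the distance from the TCP to the grasp point, in mm); z points along the fingers, x is the direction in which the jaws open and shut, and the axes are right-handed (so a half turn about z gives the same grasp; the last joint's range is limited). The gripper opens to 88 mm and grips with 3 to 60 N. Pads are 20 mm wide; open, the fingers measure 115 mm over their backs; the gripper's body (75 mm by 178 mm) begins 61 mm behind the grasp point.
Start: joints at [-1.322, 0.359, 1.51, -0, 1.272, -0.115], TCP at [213.48, -560.704, 222.623] pointing down, gripper open.
Joint ranges: [-2.97, 2.97], [-1.01, 2.36], [0.21, 2.38], [-0.96, 4.11], [0.2, 2.71], [-2.98, 2.98]. Speed limits (rad/s): [2.39, 2.39, 3.14, 3.14, 3.14, 3.14].

## Interface

Orientations are given as a unit quaternion [w, x, y, z].
In Python, from bench import * gives the robot as it stands. The module is installed in compiled form; this text tells all that it offers.
- The arm moves only by the shell command python3 -m jog 'ROWS'. ROWS is JSON, a list that holds one entry, the list of rows, each a list of 5 numbers: the shift along the world's x, y, z in mm, then the turn about the world's z in rad, then the finger opening in mm, from 0 to 87.8. A call has exactly 10 rows; each row shifts and turns the commanded pose from where the row before left it; what a row does not reach is not made up. A row lasts 1/10 s, in which the tool goes at most 50 mm and 8.59 degrees, less where a joint would pass 70% of its speed; a pose out of reach is approached as far as the arm can. A call is refused whole if a number of a shift passes 50 or a number of a turn 0.15, either way. A call with a gripper value outside its range is refused whole. The fingers move at their own pace and stop on an object; the grip force is fixed at half the most. Time passes only in rows, so rows that do not move let the fingers close, or fill a call up. It gives the time, the measured TCP pose, the force and the opening at its end, in the units of the state.
- get_state(): the state, without advancing time (a new reading comes with each control period).
- grab_frame(name): name is "scene" or "top" or "wrist"; returns a dict with "img" (384x512x3 uint8, blue, green, red), "range_z" (384x512 float32, mm along the optical axis (not along the pixel's ray), 0 where there is no reading), "fx", "fy", "cx", "cy" (pixels), "extrinsics" (4x4, takes a point from camera to world coordinates). Camera axes: x right, y up, looking along -z (the intrinsics and any distortion apply to the point x, -y, -z); pixel columns grow to the right and rows downward; lengths in mm; the calibration is good to about 2 mm. The wrist camera is an equidistant fisheye: a pixel r from the principal point sees the ray r / f radians off the axis. A picture is of the moment at which its call begins.
- finish_job(): hands the job in, once; it reports no verdict.
The state is a dict: "clock": time; "joint_positions": joint angles; "joint_vel": joint speeds; "effort": joint torques, N m; "position": TCP position; "tool_rot": TCP orientation; "force": force on the tool from outside, world axes, zero at the start; "torque": the same for the moment, N m; "grip_width": finger opening in mm.
Only numpy, scipy, OpenCV 4.12 (cv2) and the standard library are available. Lean on these libraries where they do the work, as an engineer would, in place of code of your own. Each camera call takes 0.05 s, during which the arm holds its last target.

## Working session

There is one attempt and no reset: what is moved stays moved. The work goes in short steps, Python scripts to look and compute and a shell command to move; the robot and the scene stay as the last step left them, time stands still between calls to the robot, and variables do not carry over. Pictures are saved under pics/ and viewed, and the job is handed in when it is done.

```bash
mkdir -p pics; ls
python3 - <<'E'
from bench import *
import cv2
s=get_state(); print({k:s[k] for k in('clock','position','tool_rot','force','grip_width')})
try: print(pinch_z)
except Exception as e: print(e)
for n in('scene','top','wrist'):
    f=grab_frame(n); cv2.imwrite(f'pics/{n}0.png',f['img']); print(n,f['fx'],f['cx'],f['cy'],f['extrinsics'].round(3).tolist(),[k for k in f])
E
```

```text
pics
{'clock': 0.0, 'position': array([ 213.31190667, -560.07955778,  221.82063838]), 'tool_rot': array([-5.87611212e-04,  8.23341757e-01, -5.67545188e-01, -6.81975889e-04]), 'force': array([-0.37593326,  0.06151975,  0.11594463]), 'grip_width': 87.99555125917526}
18.700000000000003
scene 415.1701279706266 261.5943772695916 192.21325875769458 [[-0.886, -0.352, 0.3, 902.38], [0.463, -0.699, 0.545, 729.115], [0.018, 0.622, 0.783, 1031.902], [0.0, 0.0, 0.0, 1.0]] ['img', 'range_z', 'fx', 'fy', 'cx', 'cy', 'extrinsics']
top 382.0910328381367 250.71065042610098 195.2188781615294 [[-0.008, 0.994, -0.109, 429.604], [-1.0, -0.009, -0.009, 34.698], [-0.01, 0.108, 0.994, 1245.054], [0.0, 0.0, 0.0, 1.0]] ['img', 'range_z', 'fx', 'fy', 'cx', 'cy', 'extrinsics']
wrist 297.3186396354542 255.49966552950704 190.49596254734476 [[0.356, 0.894, 0.271, 287.718], [-0.935, 0.341, 0.101, -532.849], [-0.002, -0.289, 0.957, 382.886], [0.0, 0.0, 0.0, 1.0]] ['img', 'range_z', 'fx', 'fy', 'cx', 'cy', 'extrinsics']
```

View pics/scene0.png

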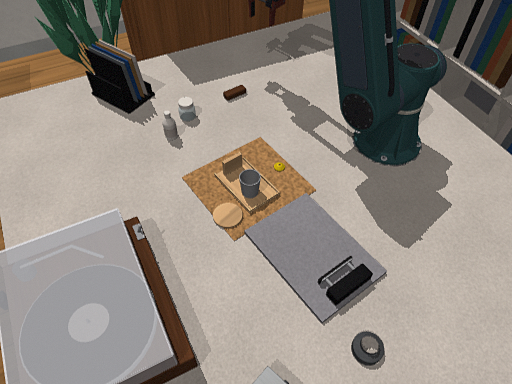

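View pics/top0.png

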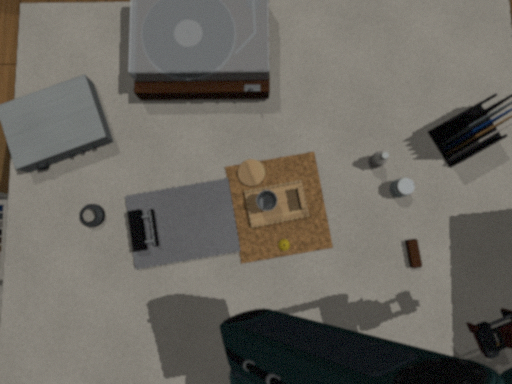

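View pics/wrist0.png

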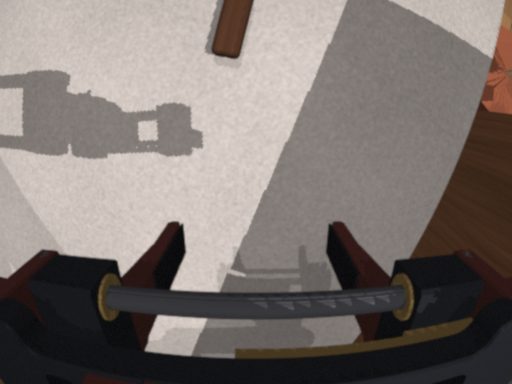

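The scene view shows the tray at (247,180) with the cup at (250,183) on it, the mat around it, the panel at (310,250), and the buffer at (350,283) with its pad drawn out to (335,268). In the top view the tray slides to the left, which is world +y. I'll measure next.

```bash
cat > h.py <<'E'
import numpy as np, cv2
def load(n):
    d=np.load(n); return {k:d[k] for k in d.files}
def cloud(f):
    z=f['range_z'].astype(float); v,u=np.mgrid[:z.shape[0],:z.shape[1]]
    X=np.stack([(u-f['cx'])/f['fx']*z,-(v-f['cy'])/f['fy']*z,-z,np.ones_like(z)],-1)
    P=X@f['extrinsics'].T
    return np.where(z[...,None]>0,P[...,:3],np.nan)
def ray(f,u,v,zp):
    d=np.array([(u-f['cx'])/f['fx'],-(v-f['cy'])/f['fy'],-1.]); R=f['extrinsics'][:3,:3];o=f['extrinsics'][:3,3]
    w=R@d; return o+w*(zp-o[2])/w[2]
def pix(f,P):
    R=f['extrinsics'][:3,:3];o=f['extrinsics'][:3,3]; c=(np.asarray(P)-o)@R
    return np.stack([f['cx']+f['fx']*c[...,0]/-c[...,2],f['cy']-f['fy']*c[...,1]/-c[...,2]],-1)
E
python3 - <<'E'
from bench import *
from h import *
for n in('scene','top'):
    f=grab_frame(n); np.savez(f'{n}0.npz',**f)
    f=load(f'{n}0.npz'); P=cloud(f)
    a=(slice(130,330),slice(175,395)) if n=='scene' else (slice(145,275),slice(120,340))
    im=cv2.resize(f['img'][a],None,fx=3.6,fy=3.6,interpolation=cv2.INTER_CUBIC)[:600,:800]; cv2.imwrite(f'pics/{n}_c.png',im)
    pts=dict(table=[(150,300),(150,150)] if n=='top' else [(180,250),(230,290)], panel=[(190,200),(180,240)] if n=='top' else [(290,230),(300,270)], mat=[(320,200),(245,240),(260,255)] if n=='top' else [(205,185),(290,190),(262,150)])
    for k,l in pts.items(): print(n,k,[np.nanmedian(P[v-3:v+4,u-3:u+4].reshape(-1,3),0).round(1).tolist() for u,v in l])
E
```

```text
scene table [[811.3, 91.7, -1.2], [736.1, 268.0, -0.8]]
scene panel [[502.3, 182.5, 12.7], [543.2, 307.0, 12.4]]
scene mat [[655.9, -95.8, 2.1], [422.1, 44.9, 1.9], [420.0, -152.9, 2.0]]
top table [[232.0, 369.7, -0.1], [719.9, 379.7, 0.5]]
top panel [[550.2, 242.8, 13.9], [421.5, 273.8, 14.4]]
top mat [[547.5, -179.7, 2.2], [419.9, 65.5, 3.8], [371.7, 17.6, 3.0]]
```

View pics/scene_c.png

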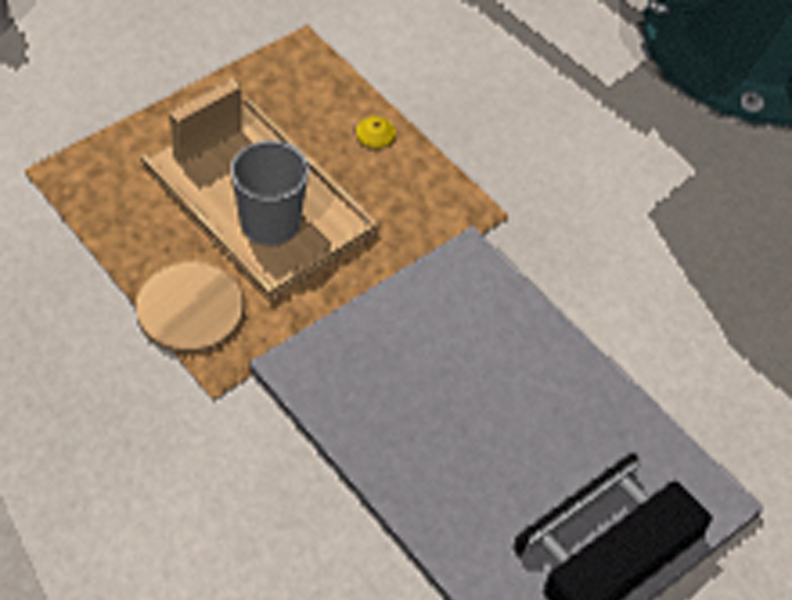

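View pics/top_c.png

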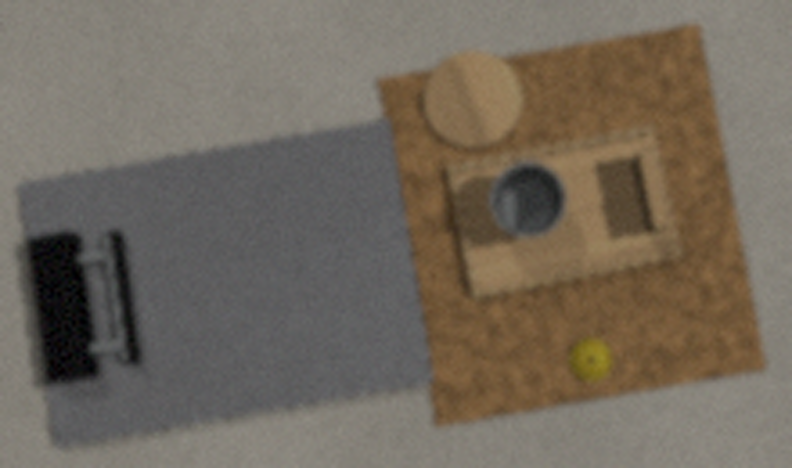

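```bash
cat > meas.py <<'E'
from h import *
for n in('top','scene'):
    f=load(f'{n}0.npz'); P=cloud(f); hsv=cv2.cvtColor(f['img'],cv2.COLOR_BGR2HSV)
    X,Y,Z=P[...,0],P[...,1],P[...,2]
    roi=(X>250)&(X<800)&(Y>-300)&(Y<480)
    H,S,V=[hsv[...,i].astype(int) for i in range(3)]
    # panel: grey at z 8..18
    zoff=0 if n=='top' else 1.2
    m=roi&(S<60)&(Y>50)&(Z+zoff>6)&(Z+zoff<24)
    m=cv2.morphologyEx(m.astype(np.uint8),cv2.MORPH_OPEN,np.ones((3,3)))
    c=max(cv2.findContours(m,0,1)[0],key=cv2.contourArea); 
    pts=np.array([ray(f,u,v,14)[:2] for u,v in c[:,0]],np.float32); r=cv2.minAreaRect(pts); print(n,'panel',r, cv2.boxPoints(r).round(0).tolist())
    m=roi&(S>70)&(H<25)&(Z+zoff<40)
    m=cv2.morphologyEx(m.astype(np.uint8),cv2.MORPH_CLOSE,np.ones((9,9)))
    c=max(cv2.findContours(m,0,1)[0],key=cv2.contourArea)
    pts=np.array([ray(f,u,v,3)[:2] for u,v in c[:,0]],np.float32); r=cv2.minAreaRect(pts); print(n,'mat',r,cv2.boxPoints(r).round(0).tolist())
    h=roi&(Z+zoff>62)&(Z+zoff<74)&(S>50)&(H<30)
    q=P[h]; 
    if len(q): print(n,'handle',len(q),np.median(q,0), cv2.minAreaRect(q[:,:2].astype(np.float32)), cv2.minAreaRect(q[:,:2].astype(np.float32)))
    h=roi&(Z+zoff>25)&(S<60)&(Y<100); q=P[h]
    if len(q): print(n,'cup',len(q),cv2.minAreaRect(q[:,:2].astype(np.float32)),q[:,2].max())
    h=roi&(V<45)&(Y>200)&(Z>18); q=P[h]
    print(n,'buf',len(q),cv2.minAreaRect(q[:,:2].astype(np.float32)))
E
python3 meas.py
```

```text
top panel ((476.0260009765625, 269.06787109375), (239.7209014892578, 339.7763671875), 9.407110214233398) [[330.0, 417.0], [386.0, 82.0], [622.0, 121.0], [567.0, 456.0]]
top mat ((533.381103515625, -41.50035095214844), (329.4766845703125, 298.515380859375), 9.421184539794922) [[346.0, 79.0], [395.0, -216.0], [720.0, -162.0], [671.0, 133.0]]
top handle 98 [ 550.70128675 -109.52823325   70.41585989] ((550.4456176757812, -109.46859741210938), (69.14910888671875, 14.289447784423828), 10.81701374053955) ((550.4456176757812, -109.46859741210938), (69.14910888671875, 14.289447784423828), 10.81701374053955)
top cup 2236 ((418.6263427734375, -85.65858459472656), (324.9042663574219, 203.3041534423828), 6.384408950805664) 875.0294736987095
top buf 659 ((456.8540954589844, 386.8736267089844), (125.9125747680664, 78.74591827392578), 10.993525505065918)
scene panel ((480.37213134765625, 272.166015625), (242.7191925048828, 341.014892578125), 9.349176406860352) [[333.0, 421.0], [388.0, 84.0], [628.0, 124.0], [572.0, 460.0]]
scene mat ((533.2720947265625, -39.594390869140625), (328.3957214355469, 301.1992492675781), 9.407185554504395) [[347.0, 82.0], [396.0, -215.0], [720.0, -161.0], [671.0, 136.0]]
scene handle 99 [ 554.4337172  -105.86446664   68.86490247] ((543.782470703125, -45.588050842285156), (69.72503662109375, 140.483154296875), 9.540395736694336) ((543.782470703125, -45.588050842285156), (69.72503662109375, 140.483154296875), 9.540395736694336)
scene cup 684 ((414.20904541015625, -30.830078125), (326.2463684082031, 116.8772964477539), 2.2217674255371094) 548.9031220821981
scene buf 913 ((458.8557434082031, 390.28302001953125), (131.78712463378906, 78.21963500976562), 9.570768356323242)
```

```bash
cat > meas2.py <<'E'
from h import *
a=np.radians(9.41); d=np.array([-np.sin(a),np.cos(a)]); c=np.array([-np.cos(a),-np.sin(a)]); O=np.array([507,104.])
import sys
for n in('top','scene'):
    f=load(f'{n}0.npz'); P=cloud(f); hsv=cv2.cvtColor(f['img'],cv2.COLOR_BGR2HSV)
    if n=='scene': P=P+np.array([0,0,1.2])
    s=(P[...,:2]-O)@d; t=(P[...,:2]-O)@c; Z=P[...,2]; S=hsv[...,1];V=hsv[...,2].astype(int)
    m=(abs(t)<150)&(s>-290)&(s<0)&(Z>15)&(Z<22)&(S>60)
    q=np.stack([s[m],t[m]],-1).astype(np.float32)
    # drop coaster/others by distance
    m2=(abs(q[:,1]+0)<100); r=cv2.minAreaRect(q[m2]); print(n,'rim',m2.sum(),r)
    m=(abs(t)<100)&(s>-290)&(s<-20)&(Z>62)&(Z<75)&(S>50)&(s<-190)
    print(n,'handle',m.sum(),cv2.minAreaRect(np.stack([s[m],t[m]],-1).astype(np.float32)),np.median(Z[m]))
    m=(abs(t)<100)&(s>-180)&(s<-20)&(Z>45)&(Z<95)
    q=np.stack([s[m],t[m]],-1).astype(np.float32); print(n,'cup',cv2.minEnclosingCircle(q),Z[m].max())
    m=(abs(t)<100)&(s>200)&(s<340)&(Z>25)&(V<60)
    hist,e=np.histogram(s[m],bins=np.arange(200,345,5)); print(list(zip(e.astype(int),hist)))
    print(n,'t',np.percentile(t[m],[1,99]), 'panel z',np.median(Z[(abs(t)<100)&(s>20)&(s<220)]),'mat z near step',np.median(Z[(abs(t)<140)&(s>-25)&(s<-8)]),np.median(Z[(abs(t)<120)&(s>-285)&(s<-265)]))
    for nm,lo in (('yellow',1),):
        m=(hsv[...,0]>22)&(hsv[...,0]<35)&(S>150)&(s>-300)&(s<0); print('adapter',np.median(s[m]),np.median(t[m]))
    m=(Z>8)&(Z<14)&(s>-280)&(s<-5)&(t<-60) ; print('coaster',np.median(s[m]),np.median(t[m]))
E
python3 meas2.py
```

```text
top rim 317 ((-140.80181884765625, -24.178062438964844), (190.9730682373047, 155.8997039794922), 1.4371575117111206)
top handle 107 ((-217.54592895507812, -7.960437774658203), (14.55613899230957, 69.15169525146484), 1.3321335315704346) 70.717728626915
top cup ((-110.03916931152344, -15.976759910583496), 32.62497329711914) 87.10011260571491
[(np.int64(200), np.int64(0)), (np.int64(205), np.int64(0)), (np.int64(210), np.int64(0)), (np.int64(215), np.int64(0)), (np.int64(220), np.int64(0)), (np.int64(225), np.int64(0)), (np.int64(230), np.int64(0)), (np.int64(235), np.int64(0)), (np.int64(240), np.int64(0)), (np.int64(245), np.int64(15)), (np.int64(250), np.int64(83)), (np.int64(255), np.int64(11)), (np.int64(260), np.int64(0)), (np.int64(265), np.int64(0)), (np.int64(270), np.int64(0)), (np.int64(275), np.int64(0)), (np.int64(280), np.int64(0)), (np.int64(285), np.int64(96)), (np.int64(290), np.int64(69)), (np.int64(295), np.int64(71)), (np.int64(300), np.int64(64)), (np.int64(305), np.int64(63)), (np.int64(310), np.int64(68)), (np.int64(315), np.int64(66)), (np.int64(320), np.int64(63
[... 1015 characters left out ...]
np.int64(260), np.int64(14)), (np.int64(265), np.int64(0)), (np.int64(270), np.int64(0)), (np.int64(275), np.int64(0)), (np.int64(280), np.int64(1)), (np.int64(285), np.int64(13)), (np.int64(290), np.int64(86)), (np.int64(295), np.int64(91)), (np.int64(300), np.int64(93)), (np.int64(305), np.int64(93)), (np.int64(310), np.int64(100)), (np.int64(315), np.int64(85)), (np.int64(320), np.int64(97)), (np.int64(325), np.int64(157)), (np.int64(330), np.int64(0)), (np.int64(335), np.int64(0))]
scene t [-64.46505668  63.75590244] panel z 13.683214918984003 mat z near step 2.752336309953148 3.3039717239975745
adapter -138.78398319315966 122.30821180713761
coaster -79.60948840743741 -121.10816444489402
```

```bash
cat > meas3.py <<'E'
from h import *
a=np.radians(9.41); d=np.array([-np.sin(a),np.cos(a)]); c=np.array([-np.cos(a),-np.sin(a)]); O=np.array([507,104.])
for n in('top','scene'):
    f=load(f'{n}0.npz'); P=cloud(f)
    if n=='scene': P=P+np.array([0,0,1.2])
    s=(P[...,:2]-O)@d; t=(P[...,:2]-O)@c; Z=P[...,2]
    m=(abs(t)<100)&(s>-290)&(s<0)&(Z>14.5)&(Z<22)
    for b in range(-240,-30,20):
        k=m&(s>=b)&(s<b+20); x=np.sort(t[k]); print(n,b,len(x),x[:4].round(0),x[-4:].round(0))
    x=np.sort(s[m]); print(x[:5],x[-8:])
    for side in (-1,1):
        k=m&(side*(t+11)>45)&(side*(t+11)<75)&(s>-225)&(s<-65)
        p=np.polyfit(s[k],t[k],1); print(n,side,k.sum(),p, np.polyval(p,-141))
    k=m&(s>-62)&(abs(t+11)<50); p=np.polyfit(t[k],s[k],1); print('nose',k.sum(),p)
E
python3 meas3.py
```

```text
top -240 26 [-68. -67. -66. -65.] [50. 50. 51. 51.]
top -220 38 [-68. -66. -65. -65.] [50. 51. 52. 52.]
top -200 34 [-67. -66. -66. -66.] [51. 52. 52. 52.]
top -180 41 [-67. -67. -66. -65.] [51. 52. 52. 53.]
top -160 37 [-66. -65. -65. -64.] [51. 52. 52. 53.]
top -140 59 [-65. -65. -64. -63.] [53. 53. 54. 54.]
top -120 85 [-65. -65. -64. -64.] [53. 54. 54. 55.]
top -100 59 [-100.  -95.  -85.  -81.] [54. 54. 54. 55.]
top -80 32 [-89. -88. -63. -63.] [54. 54. 55. 55.]
top -60 65 [-100.  -98.  -95.  -63.] [53. 53. 55. 56.]
top -40 0 [] []
[-236.58607926 -236.48180309 -235.84390196 -235.81214337 -235.41149574] [-1.0698396  -0.99728934 -0.90945814 -0.61288626 -0.60886456 -0.32863193
 -0.10778809 -0.10440885]
top -1 85 [-1.22690718e-03 -6.41230144e+01] -63.95002049410162
top 1 90 [2.11253817e-02 5.27620078e+01] 49.78332893242801
nose 55 [ 3.40672381e-02 -4.41727539e+01]
scene -240 16 [-72. -71. -69. -69.] [46. 46. 47. 48.]
scene -220 45 [-71. -71. -70. -69.] [46. 46. 47. 48.]
scene -200 20 [-70. -70. -69. -67.] [47. 47. 48. 48.]
scene -180 17 [-70. -70. -69. -69.] [49. 49. 51. 51.]
scene -160 21 [-69. -69. -69. -69.] [51. 52. 52. 52.]
scene -140 29 [-70. -70. -68. -68.] [50. 51. 52. 52.]
scene -120 28 [-69. -68. -68. -67.] [50. 51. 51. 51.]
scene -100 41 [-89. -84. -68. -68.] [50. 51. 51. 52.]
scene -80 30 [-99. -85. -67. -66.] [51. 51. 51. 52.]
scene -60 74 [-67. -66. -66. -66.] [49. 50. 51. 52.]
scene -40 0 [] []
[-237.96376428 -234.37294249 -233.52990744 -230.86035379 -230.85582624] [-46.55677151 -46.47375162 -46.4674134  -46.19023426 -46.03753153
 -45.80405881 -45.31057152 -44.61440612]
scene -1 85 [ 1.08018014e-02 -6.54508675e+01] -66.97392153372788
scene 1 74 [2.24258260e-02 5.12575809e+01] 48.095539477371176
nose 55 [-2.66126402e-02 -4.95648382e+01]
```

```bash
python3 -m jog '[[[14,-48,0,-0.07,87],[14,-48,0,0,87],[14,-48,0,0,87],[14,-48,0,0,87],[14,-48,0,0,87],[14,-48,0,0,87],[14,-48,0,0,87],[14,-48,0,0,87],[14,-48,0,0,87],[14,-48,0,0,87]]]'; python3 -c "
from bench import *
from scipy.spatial.transform import Rotation as R
s=get_state();print(s['clock'],s['position'],s['joint_positions'].round(3) if hasattr(s['joint_positions'],'round') else s['joint_positions']);q=s['tool_rot'];print(R.from_quat([*q[1:],q[0]]).as_matrix().round(4))"
```

```text
clock: 1.25
position: [326.5, -960.9, 189.0]
tool_rot: [0.02, 0.802, -0.596, 0.03]
force: [-0.2, -0.9, 1.2]
grip_width: 87.1
1.25 [ 326.47790163 -960.92490116  188.9812291 ] [-1.313  1.073  0.22   0.006  1.776 -0.035]
[[ 0.2886 -0.9571  0.0242]
 [-0.9547 -0.2896 -0.0687]
 [ 0.0728 -0.0033 -0.9973]]
```

```bash
cat > st.py <<'E'
from bench import *
import numpy as np
from scipy.spatial.transform import Rotation as R
s=get_state();q=s['tool_rot'];M=R.from_quat([*q[1:],q[0]]).as_matrix()
a=np.radians(9.41); d=np.array([-np.sin(a),np.cos(a)]); c=np.array([-np.cos(a),-np.sin(a)]); O=np.array([507,104.])
p=np.array(s['position']); g=p-M[:,2]*pinch_z
zt=M[:2,2]
print('t',round(s['clock'],2),'tcp',p.round(1),'st',((p[:2]-O)@d).round(1),((p[:2]-O)@c).round(1),'grasp st',((g[:2]-O)@d).round(1),((g[:2]-O)@c).round(1),g[2].round(1))
print('toolx az',np.arctan2(M[1,0],M[0,0]).round(3),'M:',M.round(4).tolist(),'tilt along d',(zt@d).round(4),'across',(zt@c).round(4))
f=np.array(s['force']);print('F d,c,z',(f[:2]@d).round(2),(f[:2]@c).round(2),f[2].round(2),'T',np.array(s['torque']).round(2),'w',round(s['grip_width'],2),'j',np.array(s['joint_positions']).round(3))
E
python3 -m jog '[[[12,48,0,0.14,87],[12,48,0,0.14,87],[12,48,0,0.14,87],[12,48,0,0.14,87],[12,48,0,0.14,87],[12,48,0,0.14,87],[12,48,0,0.14,87],[12,48,0,0.14,87],[12,48,0,0.14,87],[12,48,0,0.14,87]]]'; python3 st.py
```

```text
clock: 2.25
position: [445.7, -488.4, 197.1]
tool_rot: [-0.004, 0.998, 0.054, 0.041]
force: [0.7, 0.4, 0.1]
grip_width: 87.2
t 2.25 tcp [ 445.7 -488.4  197.1] st -574.4 157.4 grasp st -574.3 158.9 215.7
toolx az 0.108 M: [[0.9909, 0.108, 0.0809], [0.1074, -0.9941, 0.0118], [0.0817, -0.003, -0.9967]] tilt along d -0.0016 across -0.0817
F d,c,z 0.33 -0.72 0.07 T [ 0.03 -0.09  0.  ] w 87.25 j [-0.978  0.445  1.441  0.078  1.221 -1.112]
```

The reach limit gave a tilt of about 0.08 rad, which points the fingertips towards the nose, and it stays after moving away. I can use it to raise the nose with the tail down. Next I'll go above the handle.

```bash
python3 -m jog '[[[11.5,42,0,0.15,87],[11.5,42,0,0.15,87],[11.5,42,0,0.15,87],[11.5,42,0,0.15,70],[11.5,42,0,0.15,60],[11.5,42,0,0.15,60],[11.5,42,0,0.15,60],[11.5,42,0,0.15,60],[11.5,42,0,0.15,60],[3,4,-30,0.15,60]]]' >/dev/null; python3 st.py; python3 -c "
from bench import *
import cv2
cv2.imwrite('pics/w1.png',grab_frame('wrist')['img'])"
```

```text
t 3.25 tcp [ 555.5 -105.   170.3] st -214.1 -13.6 grasp st -215.6 -13.4 188.9
toolx az 1.613 M: [[-0.0419, 0.9991, 0.0011], [0.9959, 0.0417, 0.0807], [0.0806, 0.0045, -0.9967]] tilt along d 0.0794 across -0.0143
F d,c,z -0.58 -1.29 0.52 T [-0.03 -0.14 -0.01] w 60.28 j [-0.361  0.372  1.637  0.083  1.162 -2.007]
```

View pics/w1.png

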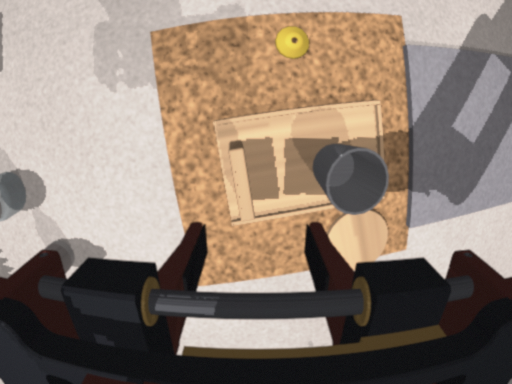

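```bash
python3 -m jog '[[[-3,-1,-20,0.074,60],[0,0,-20,0.074,60],[0,0,-20,0,60],[0,0,-20,0,60],[0,0,-20,0,60],[0,0,-20,0,60],[0,0,-18,0,60],[0,0,0,0,40],[0,0,0,0,28],[0,0,0,0,24]]]' >/dev/null; python3 st.py; python3 -c "
from bench import *
import cv2
cv2.imwrite('pics/w2.png',grab_frame('wrist')['img']);f=grab_frame('scene');cv2.imwrite('pics/s2.png',cv2.resize(f['img'][90:260,170:400],None,fx=3.4,fy=3.4))"
```

```text
t 4.3 tcp [ 549.7 -110.    30.2] st -218.1 -7.1 grasp st -219.6 -7.2 48.8
toolx az 1.749 M: [[-0.177, 0.9841, -0.0161], [0.9809, 0.1778, 0.0792], [0.0808, -0.0018, -0.9967]] tilt along d 0.0808 across 0.0029
F d,c,z 0.03 -0.91 -0.56 T [ 0.02 -0.09  0.03] w 39.31 j [-0.368  0.558  1.75   0.089  0.879 -2.175]
```

View pics/w2.png

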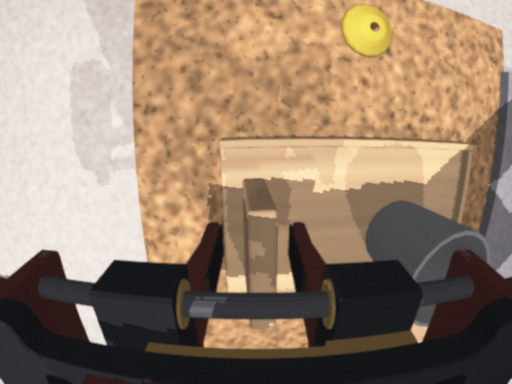

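View pics/s2.png

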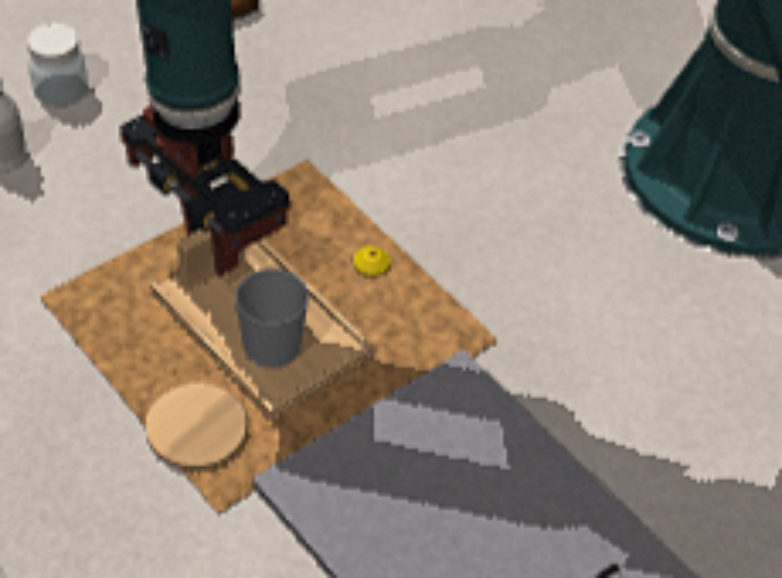

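The fingers straddle the handle plate: plate at about (262,225) in the wrist view, fingers at 208 and 305. The cup is clear of them. I'll close gently so that the tilt comes on slowly.

```bash
python3 -m jog '[[[0,0,0,0,22],[0,0,0,0,20],[0,0,0,0,19],[0,0,0,0,18],[0,0,0,0,17],[0,0,0,0,16],[0,0,0,0,15],[0,0,0,0,14],[0,0,0,0,12],[0,0,0,0,10]]]' >/dev/null; python3 st.py; python3 -c "
from bench import *
import cv2,numpy as np
cv2.imwrite('pics/w3.png',grab_frame('wrist')['img']);f=grab_frame('scene');np.savez('s3.npz',**f);cv2.imwrite('pics/s3.png',cv2.resize(f['img'][90:260,170:400],None,fx=3.4,fy=3.4))"
```

```text
t 5.4 tcp [ 549.8 -111.3   30. ] st -219.4 -7.0 grasp st -220.9 -7.0 48.7
toolx az 1.752 M: [[-0.1798, 0.9836, -0.0159], [0.9806, 0.1805, 0.0763], [0.0779, -0.0019, -0.997]] tilt along d 0.0779 across 0.0033
F d,c,z -2.84 3.76 7.27 T [-1.16  0.18  0.07] w 14.38 j [-0.368  0.558  1.75   0.085  0.877 -2.176]
```

View pics/s3.png

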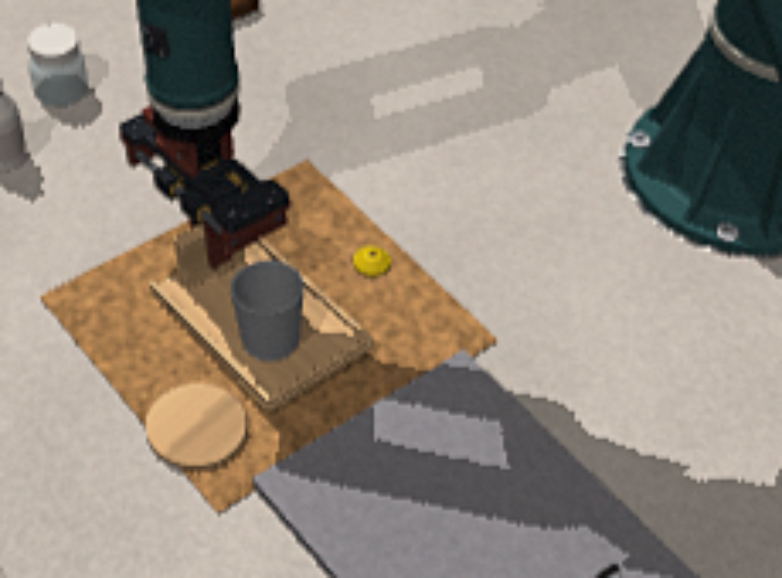

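The nose is up, with the front rim corners at about (265,405) and (370,345), and the cup is standing. I'll measure the nose height.

```bash
cat > tray.py <<'E'
import sys
from h import *
a=np.radians(9.41); d=np.array([-np.sin(a),np.cos(a)]); c=np.array([-np.cos(a),-np.sin(a)]); O=np.array([507,104.])
def tray(f,zo=1.2,smin=-300,smax=240):
    P=cloud(f)+np.array([0,0,zo]); S=cv2.cvtColor(f['img'],cv2.COLOR_BGR2HSV)[...,1]
    s=(P[...,:2]-O)@d; t=(P[...,:2]-O)@c; Z=P[...,2]
    return s,t,Z,S
if __name__=='__main__':
    f=load(sys.argv[1]); lo,hi=float(sys.argv[2]),float(sys.argv[3]); s,t,Z,S=tray(f)
    # rim top profile at both long sides: highest point per s bin in outer side bands
    for b in range(int(lo),int(hi),10):
        r=[b]
        for t0,t1 in((-75,-45),(-45,35),(35,62)):
            k=(s>=b)&(s<b+10)&(t>t0)&(t<t1)&(S>45)
            r+= [int(k.sum()), (np.sort(Z[k])[-4:].mean() if k.sum()>3 else np.nan).__round__(1)]
        print(r)
E
python3 tray.py s3.npz -250 -20
```

```text
[-250, 49, np.float64(444.1), 56, np.float64(453.6), 0, nan]
[-240, 79, np.float64(443.4), 51, np.float64(423.4), 0, nan]
[-230, 91, np.float64(457.5), 139, np.float64(408.6), 6, np.float64(11.1)]
[-220, 169, np.float64(464.2), 513, np.float64(475.2), 13, np.float64(17.6)]
[-210, 110, np.float64(467.1), 685, np.float64(491.8), 15, np.float64(22.6)]
[-200, 44, np.float64(436.7), 335, np.float64(510.6), 5, np.float64(19.8)]
[-190, 26, np.float64(22.5), 341, np.float64(528.3), 7, np.float64(22.7)]
[-180, 27, np.float64(22.9), 442, np.float64(541.0), 7, np.float64(548.3)]
[-170, 24, np.float64(21.5), 436, np.float64(546.5), 21, np.float64(565.9)]
[-160, 31, np.float64(24.4), 267, np.float64(548.9), 182, np.float64(570.1)]
[-150, 22, np.float64(23.8), 169, np.float64(392.1), 386, np.float64(575.9)]
[-140, 26, np.float64(27.1), 26, np.float64(159.5), 110, np.float64(563.8)]
[-130, 39, np.float64(64.7), 9, np.float64(36.9), 15, np.float64(26.8)]
[-120, 28, np.float64(39.5), 11, np.float64(21.1), 14, np.float64(27.2)]
[-110, 28, np.float64(25.2), 22, np.float64(40.4), 17, np.float64(29.4)]
[-100, 32, np.float64(28.4), 32, np.float64(31.8), 15, np.float64(27.8)]
[-90, 33, np.float64(28.4), 62, np.float64(85.5), 19, np.float64(29.7)]
[-80, 28, np.float64(28.3), 60, np.float64(25.6), 14, np.float64(31.9)]
[-70, 35, np.float64(31.5), 63, np.float64(26.5), 15, np.float64(29.3)]
[-60, 38, np.float64(31.5), 90, np.float64(33.3), 31, np.float64(31.6)]
[-50, 45, np.float64(33.8), 125, np.float64(32.9), 28, np.float64(28.7)]
[-40, 28, np.float64(5.9), 67, np.float64(7.1), 24, np.float64(5.9)]
[-30, 28, np.float64(6.8), 69, np.float64(6.4), 19, np.float64(4.9)]
```

```bash
python3 -m jog '[[[-0.5,2,0.4,0,10],[-1,4,0,0,10],[-1.2,4.5,0,-0.004,10],[-1.2,4.5,0,-0.004,10],[-1.2,4.5,0,-0.004,10],[-1.2,4.5,0,-0.004,10],[-1.2,4.5,0,0,10],[-1,4,0,0,10],[-0.5,2,0,0,10],[0,0,0,0,10]]]' >/dev/null; python3 st.py; python3 -c "
from bench import *
import cv2,numpy as np
f=grab_frame('scene');np.savez('s4.npz',**f);cv2.imwrite('pics/s4.png',cv2.resize(f['img'][110:230,210:350],None,fx=5,fy=5,interpolation=2))"; python3 tray.py s4.npz -110 10
```

```text
t 6.5 tcp [541.  -75.   30.1] st -182.2 -4.2 grasp st -183.7 -4.3 48.7
toolx az 1.735 M: [[-0.1631, 0.9865, -0.0143], [0.9833, 0.1638, 0.0789], [0.0802, -0.0012, -0.9968]] tilt along d 0.0802 across 0.0012
F d,c,z -3.65 -0.22 5.64 T [-1.31 -0.35 -0.02] w 14.32 j [-0.314  0.542  1.789  0.094  0.851 -2.113]
[-110, 30, np.float64(25.6), 159, np.float64(161.5), 45, np.float64(524.1)]
[-100, 33, np.float64(42.5), 7, np.float64(18.6), 16, np.float64(27.4)]
[-90, 32, np.float64(71.2), 10, np.float64(28.1), 16, np.float64(27.4)]
[-80, 32, np.float64(27.9), 14, np.float64(21.5), 17, np.float64(28.1)]
[-70, 31, np.float64(29.5), 25, np.float64(39.7), 17, np.float64(27.3)]
[-60, 33, np.float64(29.7), 41, np.float64(52.1), 17, np.float64(29.6)]
[-50, 34, np.float64(28.7), 66, np.float64(54.6), 17, np.float64(29.4)]
[-40, 30, np.float64(31.3), 66, np.float64(26.2), 14, np.float64(31.2)]
[-30, 33, np.float64(30.1), 54, np.float64(26.3), 19, np.float64(30.9)]
[-20, 56, np.float64(34.1), 152, np.float64(34.1), 37, np.float64(34.2)]
[-10, 12, np.float64(20.1), 30, np.float64(29.4), 8, np.float64(7.2)]
[0, 1, nan, 4, np.float64(15.9), 0, nan]
```

View pics/s4.png

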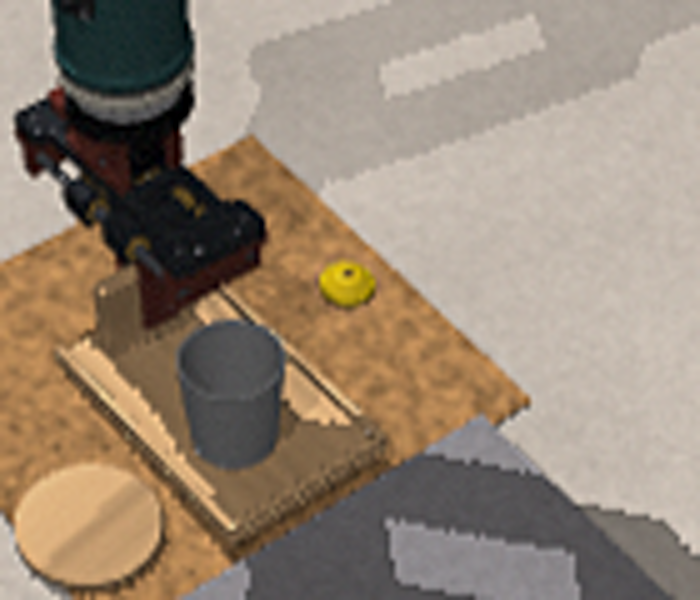

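The nose is about 10 mm before the step and about 3.5 mm above the panel top, with the tail down. I'll go on over the step.

```bash
python3 -m jog '[[[-0.5,2,0,0,10],[-1,4,0,0,10],[-1.2,5,0,0,10],[-1.2,5.5,0,0,10],[-1.2,5.5,0,0,10],[-1.2,5.5,0,0,10],[-1.2,5,0,0,10],[-1,4,0,0,10],[-0.5,2,0,0,10],[0,0,0,0,10]]]' >/dev/null; python3 st.py; python3 -c "
from bench import *
import cv2,numpy as np
f=grab_frame('scene');np.savez('s5.npz',**f);cv2.imwrite('pics/s5.png',cv2.resize(f['img'][110:230,210:350],None,fx=5,fy=5,interpolation=2))"; python3 tray.py s5.npz -70 40
```

```text
t 7.55 tcp [531.9 -36.4  30.1] st -142.6 -1.6 grasp st -144.1 -1.6 48.7
toolx az 1.735 M: [[-0.1632, 0.9865, -0.0143], [0.9833, 0.1638, 0.079], [0.0803, -0.0012, -0.9968]] tilt along d 0.0803 across 0.0012
F d,c,z -4.6 -0.22 6.18 T [-1.29 -0.39  0.03] w 14.1 j [-0.251  0.527  1.823  0.099  0.828 -2.055]
[-70, 34, np.float64(24.7), 143, np.float64(161.6), 6, np.float64(24.2)]
[-60, 29, np.float64(25.4), 8, np.float64(35.6), 11, np.float64(24.4)]
[-50, 32, np.float64(27.7), 8, np.float64(33.4), 17, np.float64(26.8)]
[-40, 29, np.float64(27.9), 15, np.float64(23.1), 20, np.float64(28.7)]
[-30, 34, np.float64(30.3), 26, np.float64(57.1), 22, np.float64(28.6)]
[-20, 35, np.float64(29.9), 47, np.float64(45.3), 21, np.float64(29.8)]
[-10, 21, np.float64(29.3), 71, np.float64(72.0), 19, np.float64(29.2)]
[0, 20, np.float64(30.4), 72, np.float64(25.5), 17, np.float64(30.8)]
[10, 19, np.float64(32.0), 58, np.float64(26.9), 17, np.float64(30.8)]
[20, 30, np.float64(32.9), 94, np.float64(35.0), 24, np.float64(33.2)]
[30, 0, nan, 1, nan, 0, nan]
```

View pics/s5.png

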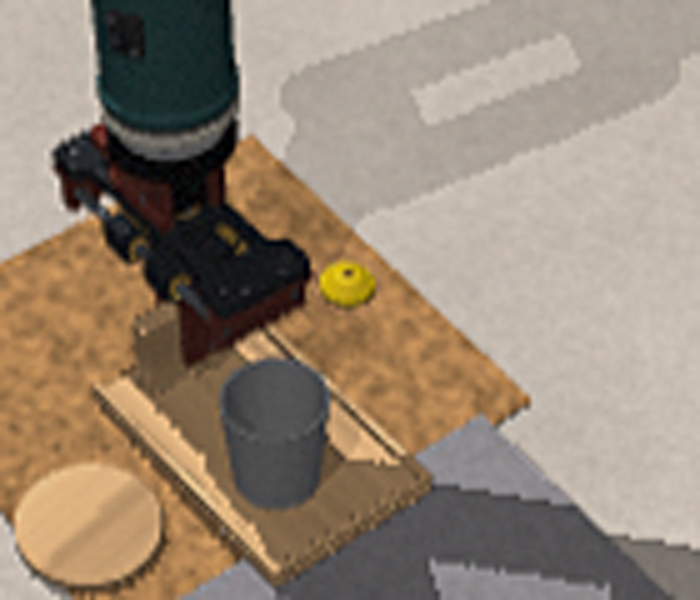

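```bash
python3 -m jog '[[[0,0,0,0,14],[0,0,0,0,14.5],[0,0,0,0,15],[0,0,0,0,15.5],[0,0,0,0,16],[0,0,0,0,17],[0,0,0,0,20],[0,0,0,0,30],[0,0,0,0,45],[0,0,0,0,55]]]' >/dev/null; python3 st.py;python3 -c "
from bench import *
import cv2,numpy as np
f=grab_frame('scene');np.savez('s6.npz',**f);cv2.imwrite('pics/s6.png',cv2.resize(f['img'][110:230,210:350],None,fx=5,fy=5,interpolation=2))"; python3 tray.py s6.npz -70 40
```

```text
t 8.6 tcp [530.9 -36.3  29.5] st -142.3 -0.6 grasp st -143.9 -0.7 48.1
toolx az 1.734 M: [[-0.1624, 0.9866, -0.0165], [0.9833, 0.1632, 0.0802], [0.0818, -0.0032, -0.9966]] tilt along d 0.0818 across 0.0032
F d,c,z -0.07 0.31 -0.49 T [-0.01 -0.16 -0.03] w 40.61 j [-0.252  0.528  1.824  0.1    0.829 -2.055]
[-70, 31, np.float64(23.1), 152, np.float64(160.8), 6, np.float64(24.8)]
[-60, 31, np.float64(26.1), 10, np.float64(34.4), 11, np.float64(25.0)]
[-50, 31, np.float64(27.3), 10, np.float64(33.2), 18, np.float64(28.1)]
[-40, 36, np.float64(29.3), 15, np.float64(20.5), 20, np.float64(27.3)]
[-30, 29, np.float64(27.5), 26, np.float64(39.5), 20, np.float64(26.2)]
[-20, 36, np.float64(31.1), 48, np.float64(81.3), 21, np.float64(29.9)]
[-10, 21, np.float64(29.1), 68, np.float64(41.0), 16, np.float64(30.2)]
[0, 21, np.float64(32.0), 66, np.float64(25.9), 20, np.float64(30.4)]
[10, 18, np.float64(32.4), 65, np.float64(27.2), 18, np.float64(30.4)]
[20, 30, np.float64(32.7), 90, np.float64(34.3), 22, np.float64(32.4)]
[30, 0, nan, 2, nan, 0, nan]
```

View pics/s6.png

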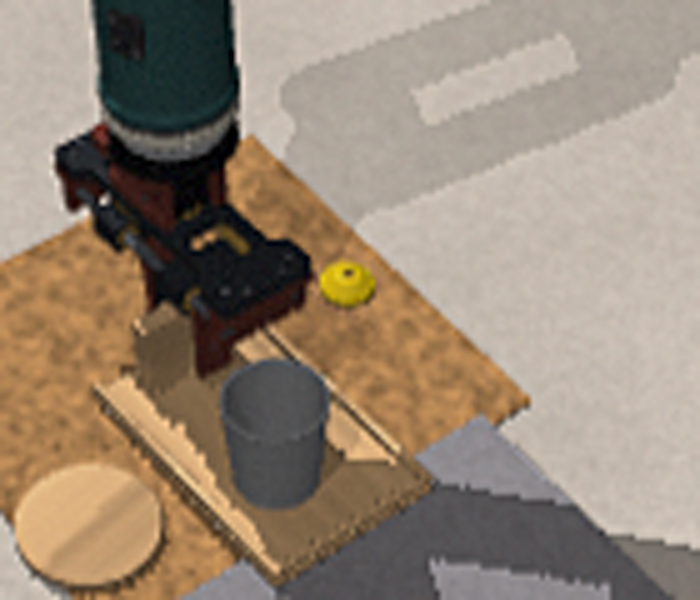

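The tray now rests on the panel's edge with its tail on the mat and the cup standing. I need to take the tool tilt off for the level part, so I'll retreat up and out to the reach limit with the tool turned round.

```bash
python3 -m jog '[[[0,0,30,0,55],[0,0,50,0,55],[0,0,50,0,55],[38,-31,10,0.1,60],[38,-31,5,0.1,60],[38,-31,5,0.1,60],[38,-31,0,0.1,60],[38,-31,0,0.1,60],[38,-31,0,0.1,60],[38,-31,0,0.1,60]]]' >/dev/null; python3 st.py
```

```text
t 9.65 tcp [ 798.  -254.6  179.3] st -401.4 -228.5 grasp st -402.5 -229.5 197.9
toolx az 2.438 M: [[-0.7602, 0.6465, -0.0644], [0.6445, 0.7629, 0.0508], [0.082, -0.0029, -0.9966]] tilt along d 0.0607 across 0.0553
F d,c,z -0.86 -1.09 -0.52 T [ 0.02 -0.2   0.  ] w 59.81 j [-0.401  0.797  0.825  0.022  1.599 -2.84 ]
```

```bash
python3 -m jog '[[[46,-19,0,0.04,60],[46,-19,0,0.04,60],[46,-19,0,0,60],[46,-19,0,0,60],[46,-19,0,0,60],[0,0,0,0,60],[0,0,0,0,60],[0,0,0,0,60],[0,0,0,0,60],[0,0,0,0,60]]]' >/dev/null; python3 st.py
```

```text
t 10.65 tcp [ 945.8 -319.8  158.1] st -489.9 -363.6 grasp st -490.2 -363.3 176.8
toolx az 2.509 M: [[-0.8066, 0.5909, 0.012], [0.591, 0.8064, 0.0189], [0.0015, 0.0224, -0.9997]] tilt along d 0.0167 across -0.015
F d,c,z -0.26 -0.27 -0.17 T [ 0.14 -0.04  0.01] w 60.12 j [-0.404  1.106  0.215  0.023  1.818 -2.907]
```

```bash
python3 -m jog '[[[-41,28,3,-0.08,60],[-41,28,3,-0.08,60],[-41,28,3,-0.08,60],[-41,28,0,-0.08,60],[-41,28,0,-0.08,60],[-41,28,0,-0.08,60],[-41,28,0,-0.08,60],[-41,28,0,-0.08,60],[-41,28,0,-0.08,60],[-41,28,0,-0.054,60]]]' >/dev/null; python3 st.py
```

```text
t 11.65 tcp [547.7 -47.6 166.1] st -156.2 -15.4 grasp st -156.3 -14.9 184.8
toolx az 1.755 M: [[-0.1829, 0.9829, 0.0227], [0.9831, 0.1828, 0.0066], [0.0023, 0.0236, -0.9997]] tilt along d 0.0028 across -0.0235
F d,c,z -0.13 -0.05 -0.43 T [ 0.11 -0.09  0.03] w 59.8 j [-0.22   0.335  1.705  0.013  1.08  -1.981]
```

```bash
python3 -m jog '[[[-5,4,0,0,60],[0,0,0,0,60],[0,0,-25,0,60],[0,0,-30,0,60],[0,0,-30,0,50],[0,0,-25,0,50],[0,0,-15,0,50],[0,0,-10,0,40],[0,0,0,0,30],[0,0,0,0,24]]]' >/dev/null; python3 st.py;  python3 -c "
from bench import *
import cv2,numpy as np
cv2.imwrite('pics/w7.png',grab_frame('wrist')['img'])"
```

```text
t 12.65 tcp [545.3 -45.   30.5] st -153.2 -13.4 grasp st -153.3 -13.0 49.2
toolx az 1.757 M: [[-0.1854, 0.9824, 0.0219], [0.9827, 0.1853, 0.0071], [0.0029, 0.0228, -0.9997]] tilt along d 0.0034 across -0.0227
F d,c,z 3.06 0.41 -1.77 T [ 0.34 -0.1  -0.03] w 29.4 j [-0.217  0.522  1.827  0.017  0.772 -1.986]
```

View pics/w7.png

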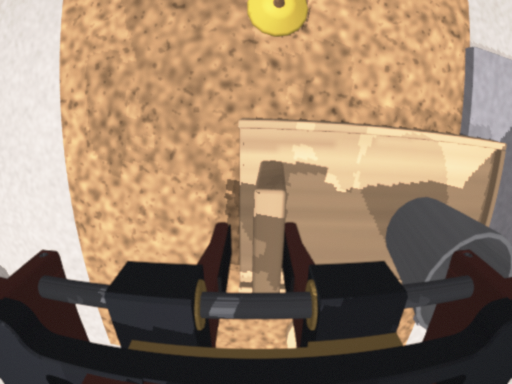

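The gripper stopped about 11 mm short, and the front finger touches the plate. I'll open it and centre it.

```bash
python3 -m jog '[[[0,0,0,0,45],[0,0,0,0,50],[-4,2.5,0,-0.01,50],[-4,2.5,0,-0.01,50],[-4,2.5,0,0,50],[-1.4,0.5,0,0,50],[0,0,0,0,50],[0,0,0,0,40],[0,0,0,0,32],[0,0,0,0,30]]]' >/dev/null; python3 st.py;  python3 -c "
from bench import *
import cv2,numpy as np
cv2.imwrite('pics/w8.png',grab_frame('wrist')['img']);f=grab_frame('scene');np.savez('s8.npz',**f);cv2.imwrite('pics/s8.png',cv2.resize(f['img'][110:230,210:350],None,fx=5,fy=5,interpolation=2))"; python3 tray.py s8.npz -40 40
python3 - <<'E'
import sys; sys.path.insert(0,'.')
from tray import *
f=load('s8.npz'); s,t,Z,S=tray(f); k=(Z>62)&(Z<80)&(s>-190)&(s<-100)&(t>-60)&(t<60)&(S>50); print('handle top',k.sum(),np.percentile(s[k],[5,50,95]),np.percentile(t[k],[2,98]),np.median(Z[k]))
E
```

```text
t 13.7 tcp [531.1 -36.7  30.2] st -142.8 -0.7 grasp st -142.8 -0.3 48.9
toolx az 1.738 M: [[-0.1661, 0.9859, 0.0215], [0.9861, 0.166, 0.0064], [0.0028, 0.0222, -0.9997]] tilt along d 0.0028 across -0.0222
F d,c,z 0.14 -0.19 -0.48 T [ 0.07 -0.16  0.  ] w 31.23 j [-0.207  0.508  1.861  0.016  0.753 -1.955]
[-40, 32, np.float64(27.5), 20, np.float64(40.5), 18, np.float64(27.7)]
[-30, 38, np.float64(28.8), 31, np.float64(24.4), 20, np.float64(27.9)]
[-20, 31, np.float64(28.7), 61, np.float64(69.4), 21, np.float64(29.2)]
[-10, 25, np.float64(30.9), 69, np.float64(25.1), 19, np.float64(30.4)]
[0, 19, np.float64(30.2), 70, np.float64(25.3), 18, np.float64(30.8)]
[10, 16, np.float64(31.3), 42, np.float64(30.9), 11, np.float64(29.8)]
[20, 24, np.float64(32.4), 82, np.float64(34.4), 20, np.float64(32.9)]
[30, 0, nan, 0, nan, 0, nan]
handle top 76 [-162.07801759 -143.41664701 -116.09288257] [-40.0768987   -2.03386456] 70.72820114387504
```

View pics/w8.png

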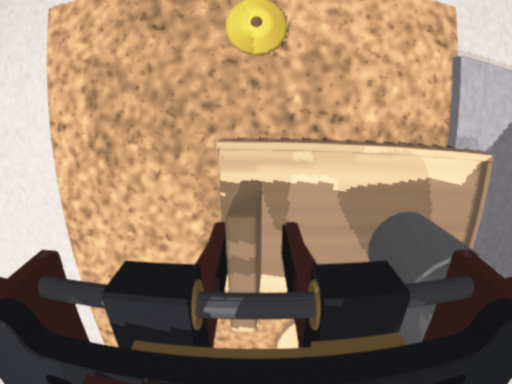

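View pics/s8.png

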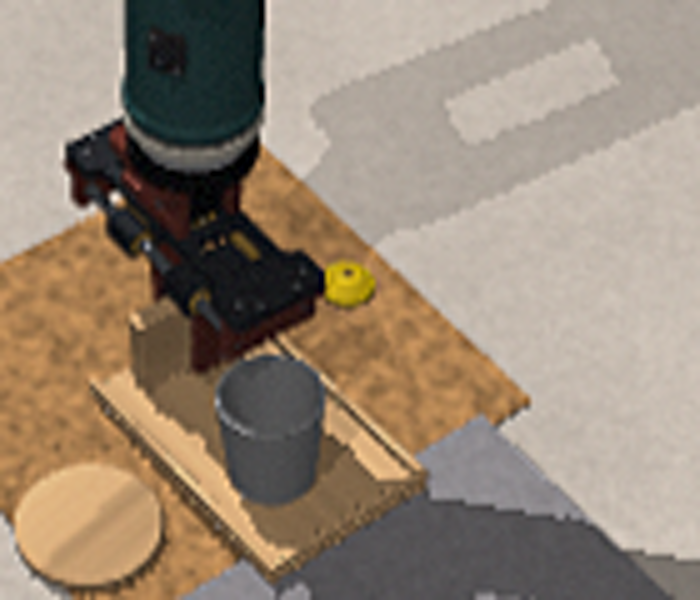

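```bash
python3 -m jog '[[[0.2,-1.5,0,0,24],[0,0,0,0,20],[0,0,0,0,18],[0,0,0,0,17],[0,0,1,0,16],[0,0,1,0,15.5],[0,0,1,0,15],[0,0,1.5,0,14.5],[0,0,1.5,0,13],[0,0,1.5,0,11]]]' >/dev/null; python3 st.py;  python3 -c "
from bench import *
import cv2,numpy as np
f=grab_frame('scene');np.savez('s9.npz',**f);cv2.imwrite('pics/s9.png',cv2.resize(f['img'][110:230,210:350],None,fx=5,fy=5,interpolation=2))"; python3 tray.py s9.npz -170 40
```

```text
t 14.8 tcp [530.6 -37.4  37.9] st -143.4 -0.2 grasp st -143.5 0.2 56.6
toolx az 1.737 M: [[-0.1659, 0.9859, 0.0206], [0.9861, 0.1657, 0.0075], [0.0039, 0.0216, -0.9998]] tilt along d 0.004 across -0.0216
F d,c,z 3.63 -1.19 1.18 T [ 1.34 -0.03 -0.05] w 13.8 j [-0.209  0.496  1.856  0.017  0.771 -1.958]
[-170, 15, np.float64(20.1), 118, np.float64(462.1), 43, np.float64(515.6)]
[-160, 34, np.float64(27.7), 180, np.float64(462.3), 3, nan]
[-150, 28, np.float64(26.1), 226, np.float64(462.4), 0, nan]
[-140, 29, np.float64(29.3), 426, np.float64(462.7), 1, nan]
[-130, 30, np.float64(26.8), 387, np.float64(461.6), 13, np.float64(83.3)]
[-120, 53, np.float64(447.8), 426, np.float64(462.0), 18, np.float64(27.8)]
[-110, 133, np.float64(450.6), 431, np.float64(491.3), 11, np.float64(28.1)]
[-100, 52, np.float64(441.9), 273, np.float64(518.6), 5, np.float64(28.9)]
[-90, 28, np.float64(29.2), 385, np.float64(528.7), 21, np.float64(543.8)]
[-80, 38, np.float64(29.4), 552, np.float64(533.9), 84, np.float64(556.4)]
[-70, 30, np.float64(30.1), 140, np.float64(507.9), 514, np.float64(561.4)]
[-60, 31, np.float64(29.2), 80, np.float64(163.5), 61, np.float64(559.2)]
[-50, 39, np.float64(30.5), 11, np.float64(62.9), 17, np.float64(28.4)]
[-40, 28, np.float64(28.3), 16, np.float64(25.3), 23, np.float64(29.4)]
[-30, 35, np.float64(28.7), 21, np.float64(23.4), 18, np.float64(29.0)]
[-20, 34, np.float64(28.3), 54, np.float64(42.4), 20, np.float64(29.7)]
[-10, 22, np.float64(31.1), 69, np.float64(54.6), 21, np.float64(32.1)]
[0, 21, np.float64(28.8), 76, np.float64(25.7), 18, np.float64(27.6)]
[10, 19, np.float64(31.2), 61, np.float64(25.5), 15, np.float64(31.1)]
[20, 27, np.float64(33.1), 88, np.float64(32.1), 23, np.float64(32.5)]
[30, 0, nan, 0, nan, 0, nan]
```

View pics/s9.png

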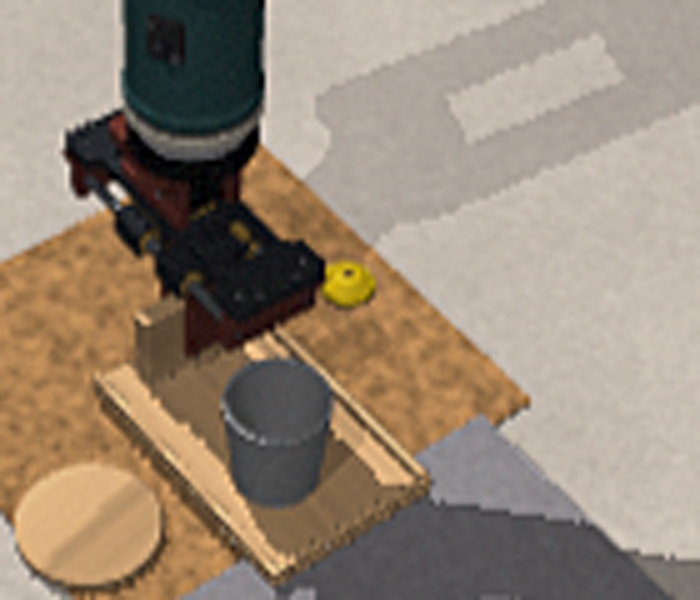

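```bash
cat > rim.py <<'E'
import sys
from tray import *
f=load(sys.argv[1]); s,t,Z,S=tray(f); tail=float(sys.argv[2])
V=f['img'][...,2]
for t0,t1 in((-64,-56),(50,62)):
    k=(s>tail+5)&(s<tail+180)&(t>t0)&(t<t1)&(S>45)&(Z<45)&(Z>3)
    x,y=s[k],Z[k]; p=None
    # upper envelope line: iterative, keep the points above
    sel=np.ones(len(x),bool)
    for _ in range(4):
        p=np.polyfit(x[sel],y[sel],1); r=y-np.polyval(p,x); sel=(r>-0.5)&(r<5)
    p=np.polyfit(x[sel],y[sel],1)
    print(t0,k.sum(),sel.sum(),'pitch',p[0].round(4),'z tail',np.polyval(p,tail).round(1),'z nose',np.polyval(p,tail+190).round(1))
E
python3 rim.py s3.npz -239; python3 rim.py s6.npz -160; python3 rim.py s9.npz -163
python3 -m jog '[[[0,0,1,0,10],[0,0,1,0,10],[0,0,0.5,0,10],[0,0,0,0,10],[0,0,0,0,10],[0,0,0,0,10],[0,0,0,0,10],[0,0,0,0,10],[0,0,0,0,10],[0,0,0,0,10]]]' >/dev/null; python3 st.py;  python3 -c "
from bench import *
import cv2,numpy as np
f=grab_frame('scene');np.savez('s10.npz',**f)"; python3 rim.py s10.npz -162
```

```text
-64 63 9 pitch 0.099 z tail 12.2 z nose 31.0
50 16 5 pitch 0.0924 z tail 15.4 z nose 33.0
-64 86 20 pitch 0.0732 z tail 20.2 z nose 34.1
50 79 12 pitch 0.0717 z tail 19.8 z nose 33.4
-64 98 20 pitch 0.0142 z tail 28.9 z nose 31.6
50 69 12 pitch 0.0161 z tail 29.2 z nose 32.2
t 15.85 tcp [531.1 -38.1  40.3] st -144.2 -0.5 grasp st -144.2 -0.1 59.0
toolx az 1.738 M: [[-0.1662, 0.9859, 0.0213], [0.9861, 0.1661, 0.0064], [0.0028, 0.0221, -0.9998]] tilt along d 0.0028 across -0.0221
F d,c,z -0.94 0.74 -5.81 T [-0.36 -0.15  0.03] w 13.86 j [-0.209  0.492  1.854  0.015  0.776 -1.958]
-64 111 37 pitch -0.0052 z tail 31.5 z nose 30.5
50 58 7 pitch 0.0119 z tail 32.1 z nose 34.4
```

The tray is level, carried within about 1 mm of the panel and with the cup standing. I'll slide it along now.

```bash
python3 -m jog '[[[-0.65,3.95,0.6,0,10],[-1.3,7.9,0,0,10],[-1.95,11.85,0,0,10],[-1.95,11.85,0,0,10],[-1.95,11.85,0,0,10],[-1.95,11.85,0,0,10],[-1.95,11.85,0,0,10],[-1.95,11.85,0,0,10],[-1.3,7.9,0,0,10],[-0.65,3.95,0,0,10]]]' >/dev/null; python3 st.py;  python3 -c "
from bench import *
import cv2,numpy as np
f=grab_frame('scene');np.savez('s11.npz',**f);cv2.imwrite('pics/s11.png',cv2.resize(f['img'][110:310,210:400],None,fx=3,fy=3,interpolation=2))"; python3 rim.py s11.npz -68
```

```text
t 16.9 tcp [515.2  57.6  40.8] st -47.1 -0.5 grasp st -47.1 -0.1 59.5
toolx az 1.739 M: [[-0.1671, 0.9857, 0.0211], [0.9859, 0.167, 0.0065], [0.0029, 0.0219, -0.9998]] tilt along d 0.0029 across -0.0219
F d,c,z 0.68 1.02 -5.27 T [-0.39 -0.18 -0.02] w 13.74 j [-0.027  0.477  1.885  0.01   0.758 -1.773]
-64 112 25 pitch 0.0073 z tail 31.7 z nose 33.1
50 68 12 pitch -0.0149 z tail 34.5 z nose 31.7
```

View pics/s11.png

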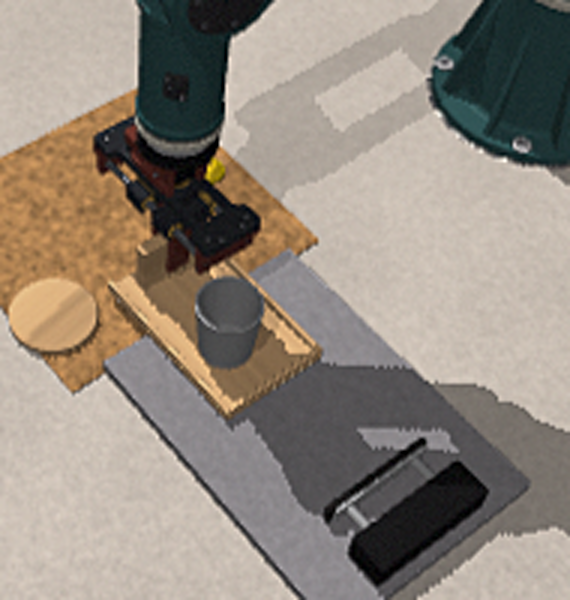

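The cup is standing, the tray is square, and its nose is around mid-panel at about (280,385). I'll continue until the tail is past the step.

```bash
python3 -m jog '[[[-0.65,3.95,0,0,10],[-1.3,7.9,0,0,10],[-1.95,11.85,0,0,10],[-1.95,11.85,0,0,10],[-1.95,11.85,0,0,10],[-1.95,11.85,0,0,10],[-1.95,11.85,0,0,10],[-1.3,7.9,0,0,10],[-0.8,5,0,0,10],[0,0,0,0,10]]]' >/dev/null; python3 st.py;  python3 -c "
from bench import *
import cv2,numpy as np
f=grab_frame('scene');np.savez('s12.npz',**f);cv2.imwrite('pics/s12.png',cv2.resize(f['img'][130:330,230:400],None,fx=3,fy=3,interpolation=2))
f=grab_frame('top');np.savez('t12.npz',**f);cv2.imwrite('pics/t12.png',cv2.resize(f['img'][145:275,110:250],None,fx=4.5,fy=4.5,interpolation=2))"; python3 rim.py s12.npz 18; python3 tray.py s12.npz 170 260
```

```text
t 17.95 tcp [501.6 141.3  40.9] st 37.7 -0.7 grasp st 37.7 -0.3 59.5
toolx az 1.739 M: [[-0.1671, 0.9857, 0.0213], [0.9859, 0.167, 0.0065], [0.0028, 0.0221, -0.9998]] tilt along d 0.0029 across -0.0221
F d,c,z 0.55 0.01 -5.83 T [-0.39 -0.08 -0.01] w 13.76 j [ 0.139  0.479  1.88   0.005  0.76  -1.603]
-64 104 17 pitch 0.0001 z tail 33.3 z nose 33.3
50 78 12 pitch 0.0153 z tail 31.4 z nose 34.3
[170, 26, np.float64(31.5), 96, np.float64(67.8), 28, np.float64(31.4)]
[180, 27, np.float64(32.9), 88, np.float64(27.7), 22, np.float64(32.9)]
[190, 25, np.float64(31.2), 94, np.float64(27.5), 26, np.float64(31.6)]
[200, 33, np.float64(34.1), 82, np.float64(34.3), 23, np.float64(32.8)]
[210, 0, nan, 0, nan, 0, nan]
[220, 0, nan, 0, nan, 0, nan]
[230, 0, nan, 0, nan, 0, nan]
[240, 0, nan, 0, nan, 0, nan]
[250, 6, np.float64(37.4), 23, np.float64(41.6), 9, np.float64(40.2)]
```

View pics/s12.png

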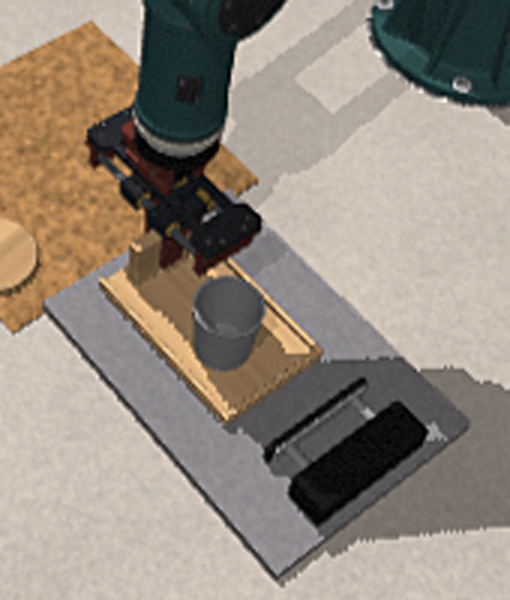

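View pics/t12.png

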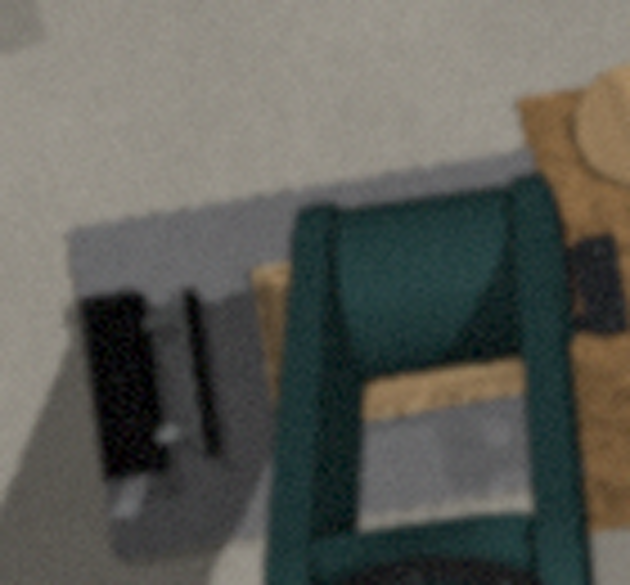

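```bash
python3 -m jog '[[[0,0,-0.6,0,10],[0,0,-0.6,0,10],[-0.33,2,0,0,10],[-0.65,3.95,0,0,10],[-0.65,3.95,0,0,10],[-0.65,3.95,0,0,10],[-0.65,3.95,0,0,10],[-0.65,3.95,0,0,10],[-0.33,2,0,0,10],[0,0,0,0,10]]]' >/dev/null; python3 st.py;  python3 -c "
from bench import *
import cv2,numpy as np
f=grab_frame('scene');np.savez('s13.npz',**f);cv2.imwrite('pics/s13.png',cv2.resize(f['img'][170:320,250:400],None,fx=4,fy=4,interpolation=2))"; python3 rim.py s13.npz 42; python3 tray.py s13.npz 210 270
```

```text
t 19.05 tcp [497.7 164.9  39.7] st 61.6 -0.8 grasp st 61.5 -0.3 58.4
toolx az 1.738 M: [[-0.1666, 0.9858, 0.0213], [0.986, 0.1665, 0.0066], [0.003, 0.0221, -0.9998]] tilt along d 0.0031 across -0.0221
F d,c,z 0.35 -0.75 -3.3 T [-0.19 -0.11  0.02] w 14.05 j [ 0.186  0.484  1.874  0.004  0.761 -1.555]
-64 101 15 pitch 0.0132 z tail 31.6 z nose 34.2
50 86 13 pitch -0.0083 z tail 33.9 z nose 32.3
[210, 27, np.float64(31.2), 92, np.float64(26.6), 30, np.float64(30.8)]
[220, 25, np.float64(32.0), 66, np.float64(32.7), 20, np.float64(32.0)]
[230, 16, np.float64(31.9), 51, np.float64(32.8), 13, np.float64(31.2)]
[240, 0, nan, 0, nan, 0, nan]
[250, 6, np.float64(37.2), 28, np.float64(40.4), 10, np.float64(40.2)]
[260, 0, nan, 0, nan, 0, nan]
```

View pics/s13.png

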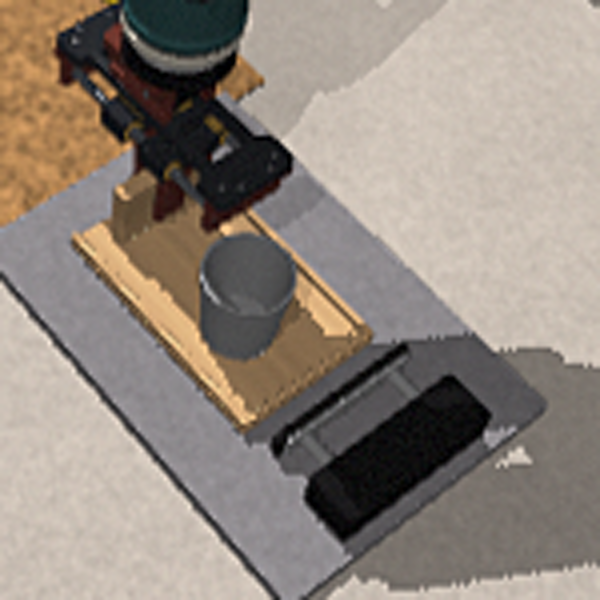

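```bash
python3 -m jog '[[[0,0,-0.3,0,10],[-0.16,1,0,0,10],[-0.25,1.5,0,0,10],[-0.25,1.5,0,0,10],[-0.25,1.5,0,0,10],[-0.25,1.5,0,0,10],[-0.25,1.5,0,0,10],[-0.16,1,0,0,10],[-0.1,0.5,0,0,10],[0,0,0,0,10]]]' >/dev/null; python3 st.py;  python3 -c "
from bench import *
import cv2,numpy as np
f=grab_frame('scene');np.savez('s14.npz',**f);cv2.imwrite('pics/s14.png',cv2.resize(f['img'][220:300,290:390],None,fx=6,fy=6,interpolation=2))"; python3 tray.py s14.npz 220 270
```

```text
t 20.1 tcp [496.5 174.5  39.6] st 71.2 -1.2 grasp st 71.2 -0.8 58.3
toolx az 1.738 M: [[-0.1665, 0.9858, 0.0222], [0.986, 0.1663, 0.0064], [0.0026, 0.0229, -0.9997]] tilt along d 0.0027 across -0.0229
F d,c,z -3.98 -0.47 4.56 T [-1.48 -0.24  0.03] w 13.57 j [ 0.205  0.486  1.87   0.002  0.763 -1.534]
[220, 27, np.float64(31.2), 89, np.float64(25.7), 29, np.float64(30.5)]
[230, 29, np.float64(32.5), 75, np.float64(33.6), 20, np.float64(30.9)]
[240, 13, np.float64(30.1), 53, np.float64(32.8), 11, np.float64(29.0)]
[250, 4, np.float64(37.0), 29, np.float64(42.3), 13, np.float64(41.5)]
[260, 0, nan, 0, nan, 0, nan]
```

View pics/s14.png

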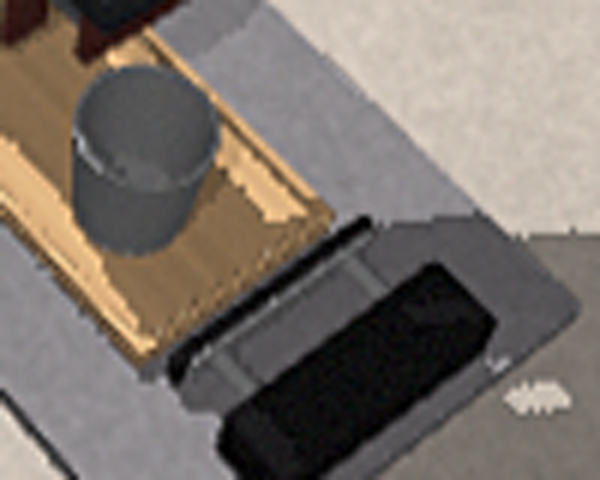

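Lowering pressed the tray onto the panel (Fz +4.6, drag 4 N). I'll ease the press before touching the buffer so that the force reading is clean.

```bash
python3 -m jog '[[[0,0,0.2,0,10],[0,0,0.1,0,10],[-0.1,0.5,0,0,10],[-0.1,0.5,0,0,10],[-0.1,0.5,0,0,10],[-0.1,0.5,0,0,10],[-0.1,0.5,0,0,10],[-0.1,0.5,0,0,10],[0,0,0,0,10],[0,0,0,0,10]]]' >/dev/null; python3 st.py
```

```text
t 21.15 tcp [495.4 177.5  39.6] st 74.4 -0.5 grasp st 74.3 -0.1 58.3
toolx az 1.738 M: [[-0.1661, 0.9859, 0.0211], [0.9861, 0.166, 0.0065], [0.0029, 0.0219, -0.9998]] tilt along d 0.003 across -0.0219
F d,c,z -3.55 0.24 2.74 T [-1.15 -0.36 -0.01] w 13.83 j [ 0.211  0.486  1.869  0.003  0.764 -1.528]
```

```bash
python3 -m jog '[[[0,0,0.2,0,10],[0,0,0.2,0,10],[-0.1,0.5,0,0,10],[-0.1,0.5,0,0,10],[0,0,0,0,10],[0,0,0,0,10],[0,0,0,0,10],[0,0,0,0,10],[0,0,0,0,10],[0,0,0,0,10]]]' >/dev/null; python3 st.py;python3 -c "
from bench import *
import cv2,numpy as np
f=grab_frame('scene');np.savez('s15.npz',**f);cv2.imwrite('pics/s15.png',cv2.resize(f['img'][220:300,290:390],None,fx=6,fy=6,interpolation=2))"
```

```text
t 22.15 tcp [495.2 178.4  40. ] st 75.3 -0.5 grasp st 75.2 -0.1 58.7
toolx az 1.738 M: [[-0.1661, 0.9859, 0.0211], [0.9861, 0.166, 0.0064], [0.0028, 0.0219, -0.9998]] tilt along d 0.0029 across -0.0219
F d,c,z -0.58 0.45 -4.61 T [-0.4  -0.14 -0.05] w 14.21 j [ 0.213  0.486  1.869  0.003  0.765 -1.526]
```

View pics/s15.png

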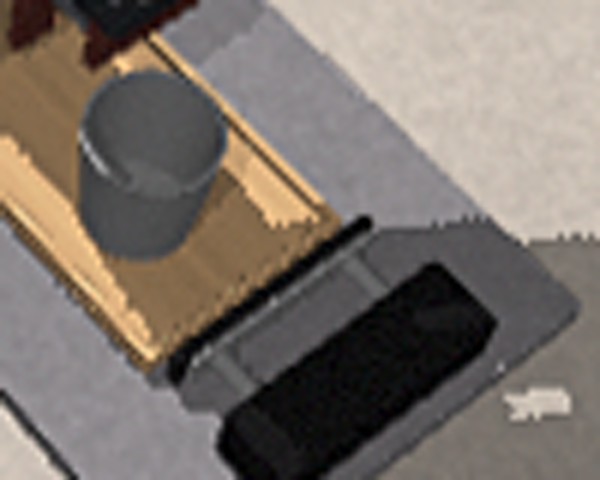

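```bash
python3 -m jog '[[[-0.08,0.5,0,0,10],[-0.08,0.5,0,0,10],[-0.08,0.5,0,0,10],[-0.08,0.5,0,0,10],[-0.08,0.5,0,0,10],[0,0,0,0,10],[0,0,0,0,10],[0,0,0,0,10],[0,0,0,0,10],[0,0,0,0,10]]]' >/dev/null; python3 st.py
```

```text
t 23.2 tcp [494.9 180.9  40. ] st 77.8 -0.6 grasp st 77.8 -0.2 58.7
toolx az 1.738 M: [[-0.1661, 0.9859, 0.0213], [0.9861, 0.166, 0.0064], [0.0028, 0.022, -0.9998]] tilt along d 0.0029 across -0.022
F d,c,z -0.67 -0.21 -5.18 T [-0.35 -0.12  0.06] w 13.41 j [ 0.218  0.486  1.867  0.002  0.766 -1.521]
```

```bash
python3 -m jog '[[[-0.08,0.5,0,0,10],[-0.08,0.5,0,0,10],[-0.08,0.5,0,0,10],[0,0,0,0,10],[0,0,0,0,10],[0,0,0,0,10],[0,0,0,0,10],[0,0,0,0,10],[0,0,0,0,10],[0,0,0,0,10]]]' >/dev/null; python3 st.py
```

```text
t 24.2 tcp [494.6 182.4  40. ] st 79.3 -0.6 grasp st 79.3 -0.2 58.7
toolx az 1.738 M: [[-0.1661, 0.9859, 0.0213], [0.9861, 0.166, 0.0064], [0.0028, 0.022, -0.9998]] tilt along d 0.0029 across -0.022
F d,c,z 0.71 0.04 -5.3 T [-0.29 -0.14 -0.01] w 13.99 j [ 0.221  0.487  1.867  0.002  0.766 -1.518]
```

```bash
python3 -m jog '[[[-0.08,0.5,0,0,10],[-0.08,0.5,0,0,10],[-0.08,0.5,0,0,10],[-0.08,0.5,0,0,10],[0,0,0,0,10],[0,0,0,0,10],[0,0,0,0,10],[0,0,0,0,10],[0,0,0,0,10],[0,0,0,0,10]]]' >/dev/null; python3 st.py;python3 -c "
from bench import *
import cv2,numpy as np
f=grab_frame('scene');np.savez('s16.npz',**f);cv2.imwrite('pics/s16.png',cv2.resize(f['img'][220:300,290:390],None,fx=6,fy=6,interpolation=2))"
```

```text
t 25.2 tcp [494.3 184.3  40. ] st 81.3 -0.6 grasp st 81.2 -0.2 58.7
toolx az 1.738 M: [[-0.1662, 0.9859, 0.0213], [0.9861, 0.1661, 0.0063], [0.0027, 0.022, -0.9998]] tilt along d 0.0028 across -0.022
F d,c,z -3.36 0.81 -4.84 T [-0.9  -0.13 -0.09] w 13.96 j [ 0.225  0.487  1.866  0.002  0.766 -1.514]
```

View pics/s16.png

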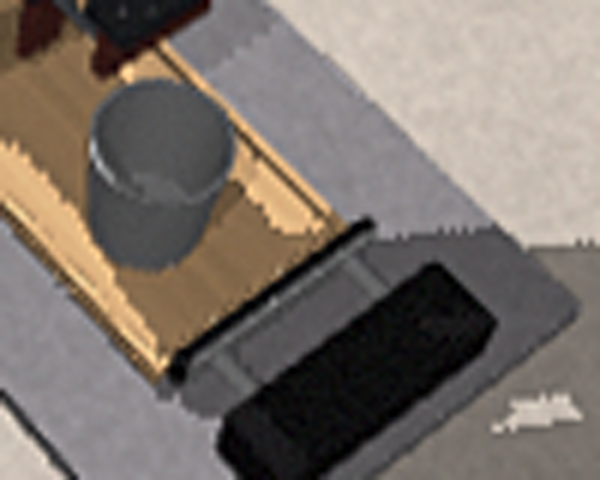

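Contact: −3.4 N and the nose is against the pad. One more millimetre should give about 6 N.

```bash
python3 -m jog '[[[-0.08,0.5,0,0,10],[-0.08,0.5,0,0,10],[0,0,0,0,10],[0,0,0,0,10],[0,0,0,0,10],[0,0,0,0,10],[0,0,0,0,10],[0,0,0,0,10],[0,0,0,0,10],[0,0,0,0,10]]]' >/dev/null; python3 st.py; python3 st.py|tail -1
```

```text
t 26.25 tcp [494.2 185.1  40.1] st 82.1 -0.7 grasp st 82.0 -0.3 58.8
toolx az 1.738 M: [[-0.1664, 0.9858, 0.0214], [0.9861, 0.1663, 0.0059], [0.0023, 0.0221, -0.9998]] tilt along d 0.0024 across -0.0221
F d,c,z -5.51 0.75 -3.14 T [-1.21 -0.21 -0.1 ] w 13.96 j [ 2.270e-01  4.870e-01  1.865e+00  1.000e-03  7.670e-01 -1.512e+00]
F d,c,z -5.51 0.75 -3.14 T [-1.21 -0.21 -0.1 ] w 13.96 j [ 2.270e-01  4.870e-01  1.865e+00  1.000e-03  7.670e-01 -1.512e+00]
```

```bash
python3 -m jog '[[[-0.03,0.2,-0.2,0,10],[0,0,-0.2,0,10],[0,0,0,0,10],[0,0,0,0,10],[0,0,0,0,10],[0,0,0,0,10],[0,0,0,0,10],[0,0,0,0,10],[0,0,0,0,10],[0,0,0,0,10]]]' >/dev/null; python3 st.py; python3 -m jog '[[[0,0,0,0,13],[0,0,0,0,13.5],[0,0,0,0,13.8],[0,0,0,0,14],[0,0,0,0,14.2],[0,0,0,0,14.4],[0,0,0,0,14.6],[0,0,0,0,14.8],[0,0,0,0,15],[0,0,0,0,15.2]]]' >/dev/null; python3 st.py
```

```text
t 27.25 tcp [494.3 185.2  39.8] st 82.2 -0.7 grasp st 82.1 -0.3 58.5
toolx az 1.738 M: [[-0.1664, 0.9858, 0.0215], [0.9861, 0.1663, 0.0059], [0.0022, 0.0222, -0.9998]] tilt along d 0.0023 across -0.0222
F d,c,z -6.45 1.1 -2.83 T [-1.2  -0.18 -0.07] w 13.87 j [ 2.270e-01  4.880e-01  1.866e+00  1.000e-03  7.660e-01 -1.512e+00]
t 28.25 tcp [494.2 185.7  39.7] st 82.6 -0.8 grasp st 82.6 -0.3 58.4
toolx az 1.738 M: [[-0.1662, 0.9859, 0.0215], [0.9861, 0.1661, 0.0065], [0.0029, 0.0223, -0.9997]] tilt along d 0.0029 across -0.0223
F d,c,z -4.06 0.45 -2.69 T [-0.73 -0.14 -0.03] w 14.73 j [ 0.227  0.488  1.866  0.002  0.766 -1.512]
```

```bash
python3 -m jog '[[[0,0,0,0,15.5],[0,0,0,0,15.8],[0,0,0,0,16.1],[0,0,0,0,16.4],[0,0,0,0,16.8],[0,0,0,0,17.2],[0,0,0,0,17.6],[0,0,0,0,18],[0,0,0,0,18.5],[0,0,0,0,19]]]' >/dev/null; python3 st.py;  python3 -m jog '[[[0,0,0,0,19.5],[0,0,0,0,20],[0,0,0,0,21],[0,0,0,0,22],[0,0,0,0,24],[0,0,0,0,26],[0,0,0,0,30],[0,0,0,0,34],[0,0,0,0,38],[0,0,0,0,42]]]' >/dev/null; python3 st.py;python3 -c "
from bench import *
import cv2,numpy as np
f=grab_frame('scene');np.savez('s17.npz',**f);cv2.imwrite('pics/s17.png',cv2.resize(f['img'][170:300,280:390],None,fx=4.5,fy=4.5,interpolation=2))
cv2.imwrite('pics/w17.png',grab_frame('wrist')['img'])"
```

```text
t 29.25 tcp [494.5 185.8  39.8] st 82.8 -1.0 grasp st 82.7 -0.6 58.5
toolx az 1.738 M: [[-0.1661, 0.9859, 0.022], [0.9861, 0.166, 0.0068], [0.0031, 0.0228, -0.9997]] tilt along d 0.0031 across -0.0228
F d,c,z -0.01 0.2 0.67 T [ 0.01 -0.21 -0.02] w 18.85 j [ 0.227  0.488  1.865  0.002  0.766 -1.512]
t 30.25 tcp [494.2 185.6  39.7] st 82.6 -0.7 grasp st 82.5 -0.3 58.4
toolx az 1.738 M: [[-0.1662, 0.9859, 0.0213], [0.9861, 0.1661, 0.0064], [0.0028, 0.0221, -0.9998]] tilt along d 0.0029 across -0.0221
F d,c,z -0.95 -0.25 0.01 T [ 0.05 -0.12  0.02] w 41.03 j [ 0.227  0.488  1.866  0.002  0.766 -1.512]
```

View pics/s17.png

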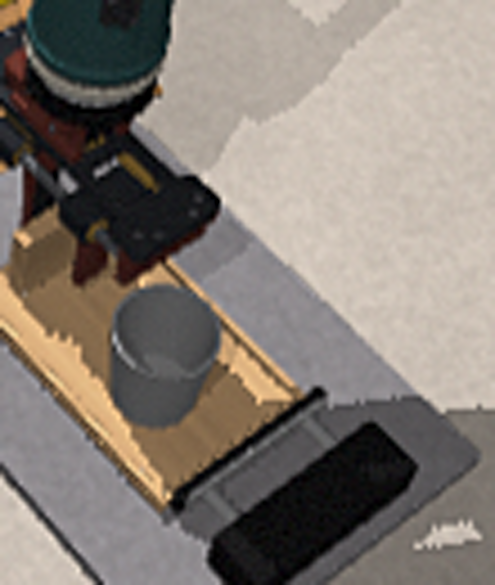

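View pics/w17.png

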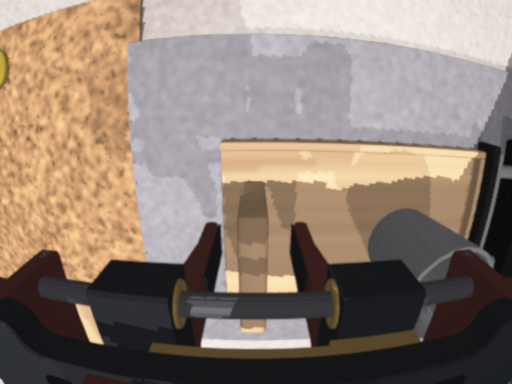

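The tray is lying flat with its nose at the pad, along the line from (175,500) to (320,395), and the fingers are clear of the plate. I'll lift straight up and check.

```bash
python3 -m jog '[[[0,0,10,0,42],[0,0,20,0,42],[0,0,30,0,42],[0,0,30,0,42],[0,0,30,0,42],[5,-30,20,0,42],[8,-45,0,0,42],[8,-45,0,0,42],[8,-45,0,0,42],[0,-20,0,0,42]]]' >/dev/null; python3 st.py; python3 -c "
from bench import *
import cv2,numpy as np
f=grab_frame('scene');np.savez('s18.npz',**f);cv2.imwrite('pics/s18.png',cv2.resize(f['img'][130:310,200:390],None,fx=4,fy=4,interpolation=2)[:600])
f=grab_frame('top');np.savez('t18.npz',**f)
cv2.imwrite('pics/w18.png',grab_frame('wrist')['img'])"
python3 rim.py s18.npz 62; python3 tray.py s18.npz 225 265
python3 - <<'E'
import sys; sys.path.insert(0,'.')
from tray import *
s,t,Z,S=tray(load('s18.npz'))
m=(s>45)&(s<260)&(abs(t)<75)&(Z>26)&(Z<37)&(S>60)
print('rim rect',m.sum(),cv2.minAreaRect(np.stack([s[m],t[m]],-1).astype(np.float32)))
E
```

```text
t 31.35 tcp [524.3  -2.8 180.8] st -108.2 0.4 grasp st -108.2 0.8 199.5
toolx az 1.736 M: [[-0.1642, 0.9861, 0.0236], [0.9864, 0.1641, 0.0051], [0.0011, 0.0241, -0.9997]] tilt along d 0.0011 across -0.0241
F d,c,z 0.17 -0.08 -1.23 T [ 0.07 -0.13 -0.03] w 41.63 j [-0.143  0.283  1.743  0.009  1.093 -1.883]
-64 107 15 pitch 0.0006 z tail 32.0 z nose 32.1
50 124 20 pitch -0.0076 z tail 32.3 z nose 30.9
[225, 29, np.float64(30.0), 98, np.float64(25.1), 29, np.float64(30.7)]
[235, 23, np.float64(30.3), 80, np.float64(25.2), 26, np.float64(30.9)]
[245, 27, np.float64(38.9), 55, np.float64(40.6), 14, np.float64(39.1)]
[255, 6, np.float64(35.8), 13, np.float64(42.1), 3, nan]
rim rect 363 ((161.25802612304688, -5.437602996826172), (195.13998413085938, 122.746337890625), 0.15277127921581268)
```

View pics/s18.png

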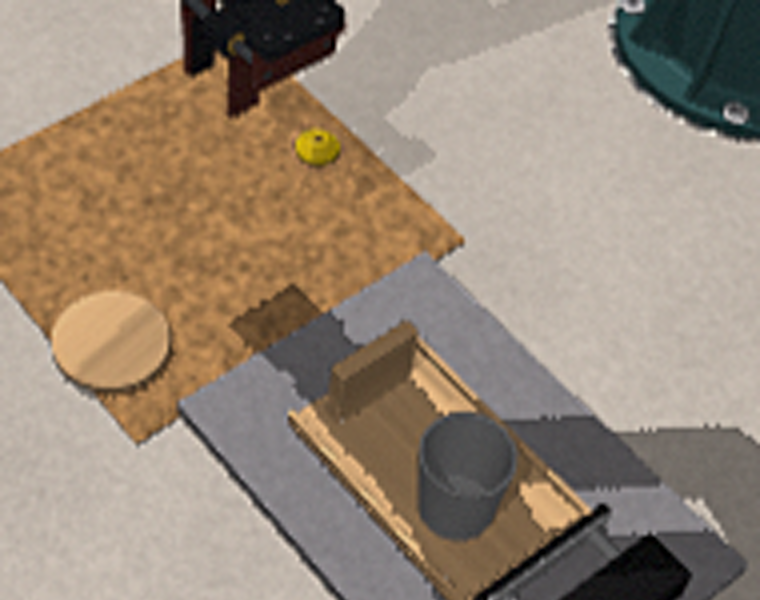

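View pics/w18.png

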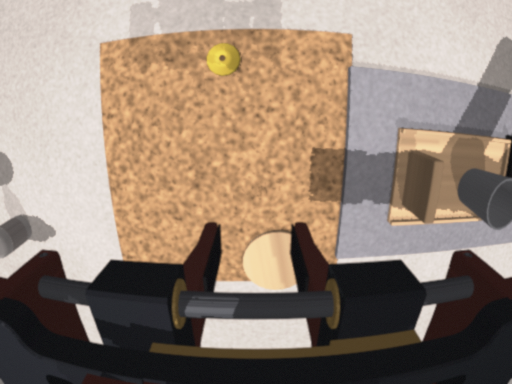

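```bash
python3 -c "
from h import *
f=load('s18.npz');cv2.imwrite('pics/z18.png',cv2.resize(f['img'][230:300,300:380],None,fx=8,fy=8,interpolation=2))
f=load('t18.npz');cv2.imwrite('pics/zt18.png',cv2.resize(f['img'][195:265,120:240],None,fx=6,fy=6,interpolation=2))"
```

```text
(no output)
```

View pics/z18.png

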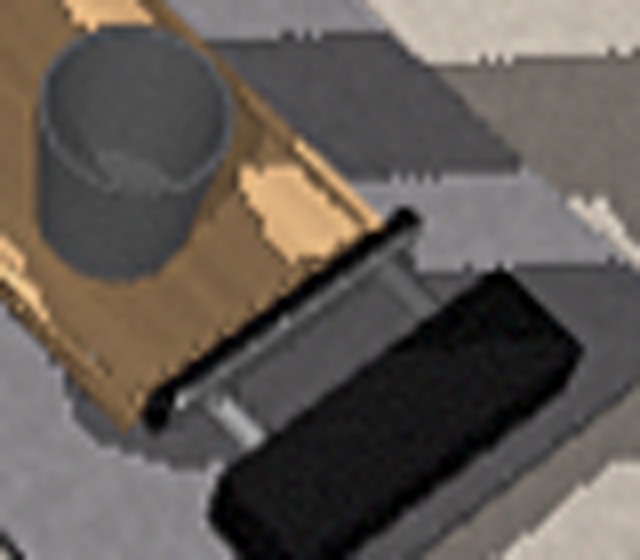

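View pics/zt18.png

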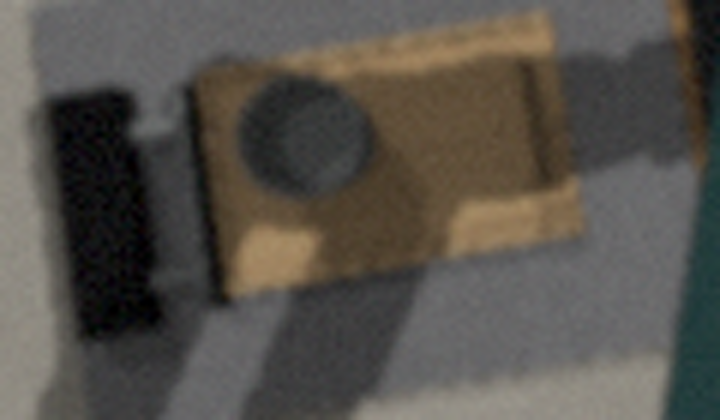

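Both views show the nose flush on the pad, the tray flat and square, the cup upright, and the coaster and adapter in place. I'm handing it in.

```bash
python3 -c "
from bench import *
print(finish_job())"
```

```text
the job is handed in; nothing more can be done
None
```

I slid the tray by its handle over the step and along the panel until it pressed the buffer at about 6 N. I then let go slowly and handed the job in at about 31 s of the 51 s allowed.

**How it was done:**
- The moves can't pitch the tool, so I drove the arm to its reach limit to tilt the gripper about 0.08 rad. That raised the nose with the tail still on the mat.
- Once the nose was over the panel's edge I let go of the tray, took the tilt off the same way, and gripped the handle again level.

**Last checks:**
- **Position:** Two camera views show the nose flush against the buffer pad.
- **Flat and square:** Pitch measured about 0, within measuring noise, and the tray is about 0.15° off square.
- **Scene:** The cup is upright, the coaster and adapter look unmoved in the pictures, and the gripper is well clear.

**What was less than ideal:**
- When I let go at the step, the tray rested on the panel's edge, so the nose sat about 2 mm above the panel rather than touching it.
- Coming back for the second grip, the gripper stopped about 11 mm short. One finger nudged the handle with about 3 N and moved the tray back about 2 mm before I re-centred it.
- On the level stretch I held the tray at or up to about 2 mm above the panel until its tail was past the step. I was still carrying most of its weight when it met the buffer.
- At one point I pressed it onto the panel with about 5 N and eased off before reaching the buffer.
- The force it now rests with against the pad after release was not measured. I judged contact from the pictures only.

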